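# Sort fired dishes into case and reject tray

### The job

The fired dishes on the ware board have been inspected: a round white tag means pass, a square black tag means reject. First move the glaze jar in front of the slant-front case out of the way, setting it upright in the middle of the round cork mat, then pull the case's door all the way down, put every passed dish into a nest in the case and every rejected dish into a nest of the grey tray, one to a nest, right way up and sitting flat, and finally push the door fully shut. Leave the bowl, the bottle and the brush where they are.

Things in the scene. Friction and masses are not known exactly. Their poses are not given: they have to be found in the camera images.
- dish_a: fired terracotta square dish, 46 x 46 mm and 24 mm high, walls 5 mm, floor 8 mm thick, 0.07 kg, with a round white tag of 28 mm stuck inside on its floor, so it is a PASS. Origin: centre of the underside, z up, x and y along its sides. May be absent.
- dish_b: fired terracotta square dish, 46 x 46 mm and 24 mm high, walls 5 mm, floor 8 mm thick, 0.07 kg, with a round white tag of 28 mm stuck inside on its floor, so it is a PASS. Origin: centre of the underside, z up, x and y along its sides. May be absent.
- dish_c: fired terracotta square dish, 46 x 46 mm and 24 mm high, walls 5 mm, floor 8 mm thick, 0.07 kg, with a round white tag of 28 mm stuck inside on its floor, so it is a PASS. Origin: centre of the underside, z up, x and y along its sides. May be absent.
- dish_d: fired terracotta square dish, 46 x 46 mm and 24 mm high, walls 5 mm, floor 8 mm thick, 0.07 kg, with a square black tag of 22 mm stuck inside on its floor, so it is a REJECT. Origin: centre of the underside, z up, x and y along its sides. May be absent.
- dish_e: fired terracotta square dish, 46 x 46 mm and 24 mm high, walls 5 mm, floor 8 mm thick, 0.07 kg, with a square black tag of 22 mm stuck inside on its floor, so it is a REJECT. Origin: centre of the underside, z up, x and y along its sides. May be absent.
- dish_f: fired terracotta square dish, 46 x 46 mm and 24 mm high, walls 5 mm, floor 8 mm thick, 0.07 kg, with a square black tag of 22 mm stuck inside on its floor, so it is a REJECT. Origin: centre of the underside, z up, x and y along its sides. May be absent.
- pass_nest0 (a point): pass nest in the case: centre of the floor of a 56 mm square pocket with a rim 4 mm high and 5 mm wide, x and y along its sides, z up. Three in a row along the case's y, 88 mm apart, 60 mm behind the hinge line, floor 26 mm over the table. Case walls: sides 156 mm either side of the middle nest, up to 90 mm high; back 36 mm behind the nest centres, 100 mm high. The shut door covers them.
- pass_nest1 (a point): pass nest in the case: centre of the floor of a 56 mm square pocket with a rim 4 mm high and 5 mm wide, x and y along its sides, z up. Three in a row along the case's y, 88 mm apart, 60 mm behind the hinge line, floor 26 mm over the table. Case walls: sides 156 mm either side of the middle nest, up to 90 mm high; back 36 mm behind the nest centres, 100 mm high. The shut door covers them.
- pass_nest2 (a point): pass nest in the case: centre of the floor of a 56 mm square pocket with a rim 4 mm high and 5 mm wide, x and y along its sides, z up. Three in a row along the case's y, 88 mm apart, 60 mm behind the hinge line, floor 26 mm over the table. Case walls: sides 156 mm either side of the middle nest, up to 90 mm high; back 36 mm behind the nest centres, 100 mm high. The shut door covers them.
- reject_nest0 (a point): reject nest in the grey tray on the table: centre of the floor of a 56 mm square pocket with a rim 4 mm high and 5 mm wide, x and y along its sides, z up. The four lie two by two, 88 mm apart; floor 10 mm above the table. The tray is 190 mm square.
- reject_nest1 (a point): reject nest in the grey tray on the table: centre of the floor of a 56 mm square pocket with a rim 4 mm high and 5 mm wide, x and y along its sides, z up. The four lie two by two, 88 mm apart; floor 10 mm above the table. The tray is 190 mm square.
- reject_nest2 (a point): reject nest in the grey tray on the table: centre of the floor of a 56 mm square pocket with a rim 4 mm high and 5 mm wide, x and y along its sides, z up. The four lie two by two, 88 mm apart; floor 10 mm above the table. The tray is 190 mm square.
- reject_nest3 (a point): reject nest in the grey tray on the table: centre of the floor of a 56 mm square pocket with a rim 4 mm high and 5 mm wide, x and y along its sides, z up. The four lie two by two, 88 mm apart; floor 10 mm above the table. The tray is 190 mm square.
- door (a joint): case's bottom-hinged slanting door: wooden panel 300 mm wide, 115 mm from hinge to upper edge, 6 mm thick, bar handle beyond that edge. 0 rad = shut, leaning back over the nests 40 degrees above the level; grows as it is pulled up and over towards the robot; 2.44 rad = all the way down, level in front of the case. Stiff hinge (0.25 N m): it stays where it is left.
- door_bar (a point): middle of the door's handle, a round aluminium bar 12 mm thick and 216 mm long, parallel to the hinge, 160 mm from it, standing 45 mm clear of the panel's edge on two posts at +-100 mm. Turns with the door; free to turn between gripper pads. Its height is 137 mm when shut, 34 mm when down.
- door_hinge (a point): middle of the door's hinge line, 34 mm above the table, at the lower front edge of the case; its y axis runs along the hinge, its x axis points to the back of the case (away from the robot), z up.
- jar: squat round glaze jar with a lid, 64 mm across the body, 48 mm high, 0.3 kg; stands in front of the case in the way of the door. Origin: centre of the underside, z up.
- mat: round cork mat, 110 mm across, 3 mm thick, fixed on the table at the robot's side of the reject tray. Origin: centre of its underside.
- board: ware board on the table, 235 x 170 mm, 12 mm thick, fixed, on which the dishes start in two rows along its x, about 80 mm apart in x and 90 mm in y. Origin: centre of its underside.
- bowl: bystander: white bowl, 100 mm across, 50 mm high, beyond the case. Origin: centre of the underside.
- bottle: bystander: white plastic bottle, 52 mm across, 130 mm high, beyond the case. Origin: centre of the underside.
- brush: bystander: brush lying on the table beyond the case. Origin: underside of its middle.
Things that resemble listed ones, but are neither listed nor needed, are in the scene too. What is shaped like the dish_d but purple is not meant.

How it is judged:
By the outcome, as a careful person would: the job done as asked, in the order asked, and still so for the second after the job is handed in, with the robot touching nothing.
Of dish_a, dish_b, dish_c only 2 to 3 are there at a start; the rules pass over those that are not, and their reading is None.
Of dish_d, dish_e, dish_f only 2 to 3 are there at a start; the rules pass over those that are not, and their reading is None.
At some moment in a run one of jar, dish_d, dish_e, dish_f may be knocked a few centimetres aside while the robot is not near it.
Once in a run the grip may slacken for a moment while it holds something.
It also fails if it takes over 210 s, if anything falls off the work surface, if the arm or the gripper's body presses on something with over 40 N, if the wrist force passes 120 N, or if a joint passes its speed limit or range.

### The arm

A 6-joint arm with a two-finger parallel gripper is mounted at the origin on the work surface. World frame = base frame: x ahead of the robot, y to its left, z up, the work surface at z = 0. Lengths are in m, angles in rad, forces in N, time in s.
With the tool pointing down it reaches from about 0.4 to 0.825 m from the base axis. Payload 7 kg.
Tool frame: the origin (TCP) lies at the very end of the fingers, on their centre line; the grasp point (between the pads) lies 19 mm behind it (arm.grasp_offset is the distance from the TCP to the grasp point, in m); z points along the fingers, y is the line along which they close (so a half turn about z gives the same grasp; the last joint's range is limited). The gripper opens to 88 mm and grips with 3 to 60 N. Pads are 19 mm wide; open, the fingers measure 130 mm over their backs; the gripper's body (78 mm by 193 mm) begins 47 mm behind the grasp point.
Start: joints at [1.503, 0.359, 0.012, 0, -1.224, -0.288], TCP at [0.235, 0.633, 0.227] pointing down, gripper open.
Joint ranges: [-3.07, 3.07], [-1.43, 2.12], [-1.02, 1.25], [-3.03, 1.67], [-3.05, -0], [-3.03, 3.03]. Speed limits (rad/s): [2.39, 2.39, 3.01, 3.14, 3.14, 3.14].

### API

Orientations are given as [roll, pitch, yaw] about the fixed x, y, z axes, in that order (R = Rz(yaw) Ry(pitch) Rx(roll)).
In Python, from station import get_state, cams, arm, nets gives the robot as it stands.
- The arm moves only by the shell command python3 -m creep 'ROWS' [FORCE]. ROWS is a JSON object of lists of equal length, an entry for each row: "translation": the shift along the world's x, y, z in mm, a list of three; "spin": the turn about the world's z in rad; "gripper": the opening, from 0 (shut) to 1 (fully open). In form: {"translation": [[dx, dy, dz], ...], "spin": [spin, ...], "gripper": [gripper, ...]}. A call has 1 to 8 rows; each row shifts and turns the commanded pose from where the row before left it; what a row does not reach is not made up. A row lasts 1/10 s, in which the tool goes at most 50 mm and 8.59 degrees, less where a joint would pass 70% of its speed; a pose out of reach is approached as far as the arm can. A call is refused whole if a number of a shift passes 50 or a number of a turn 0.15, either way. A call with a gripper value outside its range is refused whole. The fingers move at their own pace and stop on an object; FORCE is the grip in N (left out, the last holds). Time passes only in rows, so rows that do not move let the fingers close. It gives the time, the measured TCP pose, the force, the opening and the grip force at its end, in the units of the state.
- get_state(): the state, without advancing time (a new reading comes with each control period).
- cams.grab_frame(name): name is "scene" or "top" or "wrist"; returns a dict with "img" (480x640x3 uint8, red, green, blue), "mtx" (3x3 intrinsics, pixels), "R" (3x3) and "t" (3): a world point X has camera coordinates R X + t. Camera axes: x right, y down, z forward; pixel columns grow to the right and rows downward; lengths in m; the calibration is good to about 2 mm. A picture is of the moment at which its call begins. There is no depth.
- arm.job_done(): hands the job in; it is judged then, once.
Trained networks look in the newest picture that a camera, given by its name, has taken for a name from the list of things; names that differ only in an ending like _2 or _b are one class to them, and where a whole thing is asked for, a point or a joint stands for the part that bears it (a point fixed in the world has none). Each returns a list of dicts, best first, with "confidence" (0 to 1); they miss things now and then, are a little off and sometimes report something else, mostly with a low value. They report only what shows in the picture. A call takes as long as a camera call. They do not tell look-alikes from the thing itself.
- nets.search_frame(camera, label): "centre" ([x, y, z] in m, in world coordinates, good to about 4 mm: the middle of the surface that is visible of it).
- nets.pinpoint(camera, label): "centre" ([x, y, z] in m, in world coordinates, good to about 4 mm: a listed point, or the origin of a listed thing).
The state is a dict: "t": time; "q": joint angles; "qd": joint speeds; "joint_efforts": joint torques, N m; "eef_pos": TCP position; "ee_rot": TCP orientation; "force": force on the tool from outside, world axes, zero at the start; "moment": the same for the moment, N m; "width": finger opening in m; "gripper_force": force on a finger pad.
Only numpy, scipy, OpenCV 4.12 (cv2) and the standard library are available. Lean on these libraries where they do the work, as an engineer would, in place of code of your own. Each camera call takes 0.05 s, during which the arm holds its last target. There are 200 camera calls.

## Working session

There is one attempt and no reset: what is moved stays moved. The work goes in short steps, Python scripts to look and compute and a shell command to move; the robot and the scene stay as the last step left them, time stands still between calls to the robot, and variables do not carry over. Pictures are saved under pics/ and viewed, at most 14 in all, crops included, and the job is handed in when it is done.

```bash
ls; mkdir -p pics
cat > h.py <<'E'
import numpy as np, cv2
from station import get_state, cams, arm, nets
def save(cam,name):
    f=cams.grab_frame(cam); cv2.imwrite(f'pics/{name}.png',f['img'][:,:,::-1]); return f
def ray(f,u,v,z):
    d=f['R'].T@np.linalg.inv(f['mtx'])@np.array([u,v,1.]); c=-f['R'].T@f['t']; return c+d*(z-c[2])/d[2]
def proj(f,X):
    p=f['mtx']@(f['R']@np.array(X)+f['t']); return p[:2]/p[2]
E
python3 - <<'E'
from h import *
np.set_printoptions(precision=3,suppress=True)
for c in ('scene','top'):
    f=save(c,c+'0'); print(c,-f['R'].T@f['t'])
    for l in ['dish_a','dish_d','pass_nest0','reject_nest0','door_bar','door_hinge','jar','mat','board']:
        print(l,[(np.round(d['centre'],3).tolist(),round(d['confidence'],2)) for d in nets.pinpoint(c,l)])
s=get_state();print(s)
E
```

```text
pics
scene [1.426 0.563 0.777]
dish_a [([0.598, -0.346, 0.014], 0.95), ([0.51, -0.367, 0.01], 0.88), ([0.387, -0.155, -0.001], 0.78), ([0.428, -0.276, 0.008], 0.59), ([0.582, -0.26, 0.004], 0.56), ([0.35, 0.306, 0.002], 0.16)]
dish_d [([0.598, -0.346, 0.014], 0.95), ([0.51, -0.367, 0.01], 0.88), ([0.387, -0.155, -0.001], 0.78), ([0.428, -0.276, 0.008], 0.59), ([0.582, -0.26, 0.004], 0.56), ([0.35, 0.306, 0.002], 0.16)]
pass_nest0 [([0.64, -0.072, 0.023], 0.67), ([0.644, 0.016, 0.029], 0.66), ([0.772, 0.203, -0.004], 0.61), ([0.55, 0.29, 0.011], 0.29)]
reject_nest0 [([0.465, 0.277, 0.012], 0.83), ([0.458, 0.359, 0.01], 0.77), ([0.536, 0.373, 0.012], 0.72), ([0.548, 0.287, 0.012], 0.63), ([0.772, 0.204, -0.004], 0.4)]
door_bar [([0.699, 0.016, 0.143], 0.82)]
door_hinge [([0.58, 0.014, 0.035], 0.57)]
jar [([0.49, 0.019, -0.002], 0.8), ([0.345, 0.31, 0.001], 0.29)]
mat [([0.349, 0.308, 0.001], 0.86), ([0.643, 0.017, 0.03], 0.4)]
board [([0.512, -0.314, -0.002], 0.76), ([0.641, -0.075, 0.026], 0.71), ([0.764, -0.192, -0.002], 0.49)]
top [ 0.329 -0.014  1.447]
dish_a [([0.428, -0.284, 0.01
[... 658 characters left out ...]
368, 0.017], 0.67), ([0.513, -0.316, 0.0], 0.19)]
door_hinge [([0.584, 0.012, 0.038], 0.69)]
jar [([0.49, 0.024, 0.0], 0.87), ([0.79, -0.001, 0.004], 0.55)]
mat [([0.352, 0.312, -0.004], 0.98)]
board [([0.512, -0.314, 0.002], 0.64), ([0.434, -0.371, 0.013], 0.6)]
{'t': 1.0, 'q': array([ 1.503,  0.359,  0.012,  0.   , -1.224, -0.288]), 'qd': array([ 0.   , -0.001,  0.001,  0.   , -0.001,  0.001]), 'joint_efforts': array([  0.   , -58.239,  29.33 ,   7.003,   0.012,  -0.   ]), 'eef_pos': array([0.235, 0.633, 0.227]), 'ee_rot': array([ 3.142, -0.   , -0.356]), 'force': array([-0.297, -1.017, -0.886]), 'moment': array([-0.026,  0.001, -0.047]), 'gripper_force': 0.0, 'width': 0.08759434926884263}
```

View pics/scene0.png

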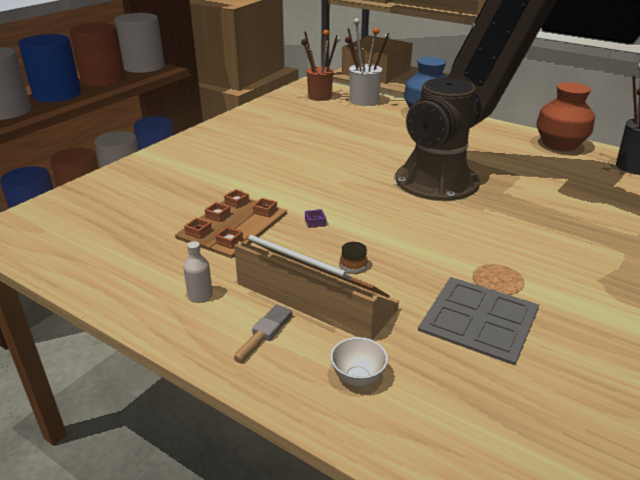

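View pics/top0.png

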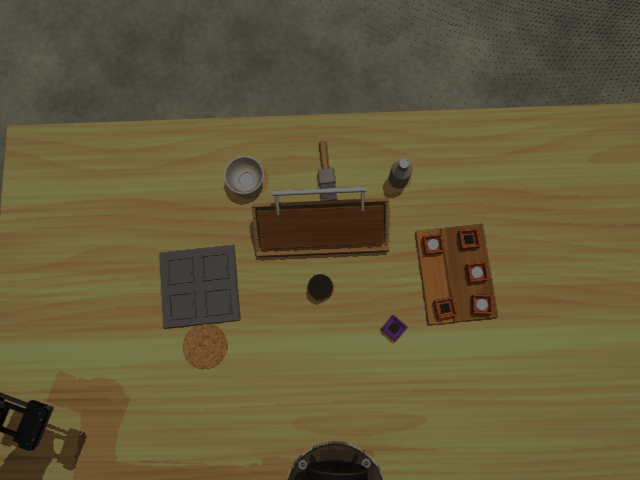

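The scene picture shows five terracotta dishes on the board, with the purple decoy at about (315,217). It also shows the jar at (354,256) in front of the case, the tray and mat at right, and the shut case. In the top view the white tags are at (433,244), (477,272) and (482,305). The black tags are at (469,240) and (445,309), and the purple decoy is at (394,328). The network positions agree between both cameras, so I'll go to the jar now.

```bash
python3 -m creep '{"translation":[[19,-45,0],[19,-45,0],[19,-45,0],[19,-45,0],[19,-45,0],[19,-45,0],[19,-45,0],[19,-45,0]],"spin":[0.05,0.05,0.05,0.05,0.05,0.05,0.056,0],"gripper":[1,1,1,1,1,1,1,1]}' 25
python3 -m creep '{"translation":[[20,-45,0],[20,-45,0],[20,-45,0],[20,-45,0],[13,-40,0],[0,-31,0],[0,0,0],[0,0,0]],"spin":[0,0,0,0,0,0,0,0],"gripper":[1,1,1,1,1,1,1,1]}'
python3 - <<'E'
from h import *
np.set_printoptions(precision=4,suppress=True)
s=get_state();print(s['eef_pos'],s['ee_rot'],s['q'])
f=save('wrist','w1');c=-f['R'].T@f['t'];print(c,f['R'],f['mtx'])
for cam in('wrist','top','scene'):
  cams.grab_frame(cam)
  for l in ['jar','door_bar','door_hinge']:
    print(cam,l,[(np.round(d['centre'],3).tolist(),round(d['confidence'],2)) for d in nets.pinpoint(cam,l)])
E
```

```text
t: 1.8
eef_pos: [0.3875, 0.2709, 0.227]
ee_rot: [-3.141, -0.001, 0.003]
force: [0.3, 0.1, 1.1]
width: 0.0876
gripper_force: 0.0
t: 2.6
eef_pos: [0.4802, 0.021, 0.2267]
ee_rot: [-3.141, -0.0, -0.002]
force: [-0.4, -0.6, -0.2]
width: 0.0878
gripper_force: 0.0
[0.4802 0.021  0.2267] [-3.1414 -0.0003 -0.0019] [ 0.4542  0.0334 -0.4014 -0.     -1.1355  1.1147]
[0.5587 0.0196 0.3848] [[-0.0021 -1.      0.0006]
 [-0.955   0.0022  0.2965]
 [-0.2965  0.     -0.955 ]] [[370.9985   0.     321.4183]
 [  0.     370.9985 236.9118]
 [  0.       0.       1.    ]]
wrist jar [([0.487, 0.022, -0.0], 0.57)]
wrist door_bar []
wrist door_hinge [([0.587, 0.014, 0.035], 0.7)]
top jar [([0.489, 0.023, 0.001], 0.54)]
top door_bar [([0.697, 0.015, 0.147], 0.63)]
top door_hinge [([0.764, -0.186, -0.0], 0.25)]
scene jar [([0.489, 0.019, -0.005], 0.72), ([0.512, -0.366, 0.011], 0.45)]
scene door_bar [([0.699, 0.016, 0.143], 0.86), ([0.643, 0.104, 0.021], 0.31)]
scene door_hinge [([0.583, 0.017, 0.034], 0.61), ([0.513, -0.367, 0.011], 0.49), ([0.787, -0.002, -0.0], 0.35), ([0.432, -0.368, 0.011], 0.22)]
```

View pics/w1.png

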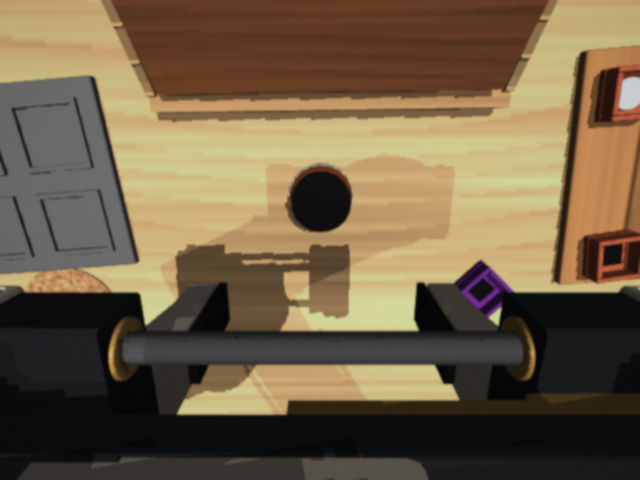

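The wrist view shows the jar lid at (320,199), the lower case edge running from (155,110) to (508,101), and the purple decoy at (482,287). The jar is at (0.488, 0.021), so I'll grasp it.

```bash
python3 -m creep '{"translation":[[8,0,-35],[0,0,-45],[0,0,-45],[0,0,-40],[0,0,-30],[0,0,-19],[0,0,0],[0,0,0]],"spin":[0,0,0,0,0,0,0,0],"gripper":[1,1,1,1,1,1,1,1]}' 30
python3 -m creep '{"translation":[[0,0,0],[0,0,0],[0,0,0],[0,0,0],[0,0,0],[0,0,0],[0,0,0],[0,0,0]],"spin":[0,0,0,0,0,0,0,0],"gripper":[0.5,0.5,0.5,0.5,0.5,0.5,0.5,0.5]}' 30
python3 -m creep '{"translation":[[0,0,20],[0,0,40],[0,0,40],[0,0,30],[0,0,0]],"spin":[0,0,0,0,0],"gripper":[0.5,0.5,0.5,0.5,0.5]}' 30
```

```text
t: 4.05
eef_pos: [0.4884, 0.0217, 0.0128]
ee_rot: [3.141, 0.0, 0.0]
force: [0.3, 0.8, -0.2]
width: 0.0875
gripper_force: 0.0
t: 4.85
eef_pos: [0.4886, 0.0218, 0.0133]
ee_rot: [-3.141, -0.001, 0.0]
force: [-1.0, 0.3, 7.6]
width: 0.0615
gripper_force: 30.0
t: 5.35
eef_pos: [0.4903, 0.0225, 0.1466]
ee_rot: [-3.139, -0.007, 0.001]
force: [-0.0, 0.6, -4.0]
width: 0.0614
gripper_force: 30.0
```

```bash
python3 -m creep '{"translation":[[-19,40,0],[-20,42,0],[-20,42,0],[-20,42,0],[-20,42,0],[-20,42,0],[-19,38,0],[0,0,0]],"spin":[0,0,0,0,0,0,0,0],"gripper":[0.5,0.5,0.5,0.5,0.5,0.5,0.5,0.5]}' 30
python3 - <<'E'
from h import *
s=get_state();print(s['eef_pos'],s['width'],s['gripper_force'])
for cam in('wrist','top','scene'):
  f=cams.grab_frame(cam)
  for l in ['mat','jar','reject_nest0']:
    print(cam,l,[(np.round(d['centre'],3).tolist(),round(d['confidence'],2)) for d in nets.pinpoint(cam,l)])
f=save('wrist','w2')
E
```

```text
t: 6.15
eef_pos: [0.3482, 0.3132, 0.1416]
ee_rot: [-3.141, 0.0, 0.004]
force: [1.2, -1.3, -3.1]
width: 0.0611
gripper_force: 30.0
[0.34818489 0.31324551 0.14158392] 0.061093295274343616 30.000075412681326
wrist mat [([0.352, 0.308, -0.003], 0.72)]
wrist jar [([0.35, 0.314, 0.126], 0.74)]
wrist reject_nest0 [([0.454, 0.365, 0.01], 0.97), ([0.459, 0.28, 0.014], 0.66)]
top mat []
top jar [([0.348, 0.309, 0.129], 0.56)]
top reject_nest0 [([0.542, 0.374, 0.014], 0.9), ([0.546, 0.282, 0.014], 0.83), ([0.454, 0.364, 0.013], 0.74), ([0.462, 0.275, 0.007], 0.69), ([0.788, -0.002, 0.004], 0.59), ([0.587, -0.261, 0.013], 0.29)]
scene mat [([0.348, 0.306, -0.0], 0.66), ([0.538, 0.374, 0.009], 0.57)]
scene jar [([0.35, 0.309, 0.126], 0.62)]
scene reject_nest0 [([0.463, 0.276, 0.012], 0.77), ([0.694, 0.021, 0.143], 0.74), ([0.455, 0.361, 0.012], 0.73), ([0.538, 0.373, 0.013], 0.69), ([0.548, 0.286, 0.009], 0.66)]
```

View pics/w2.png

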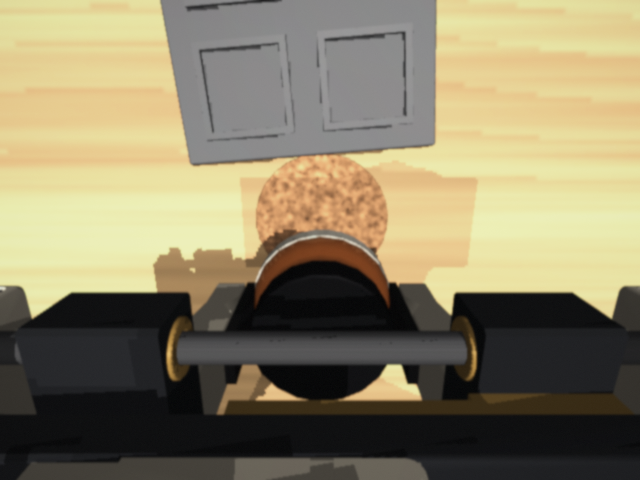

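The mat's visible edges span columns 256 to 387 with the top at row 153, which puts its centre at about (0.349, 0.311). The jar sits almost directly above it.

```bash
python3 -m creep '{"translation":[[0,-2,-35],[0,0,-40],[0,0,-30],[0,0,-15],[0,0,-4],[0,0,0],[0,0,0]],"spin":[0,0,0,0,0,0,0],"gripper":[0.5,0.5,0.5,0.5,0.5,0.5,0.5]}' 30
python3 -m creep '{"translation":[[0,0,0],[0,0,0],[0,0,0],[0,0,0],[0,0,0]],"spin":[0,0,0,0,0],"gripper":[1,1,1,1,1]}' 30
python3 -m creep '{"translation":[[0,0,30],[0,0,45],[0,0,45],[20,-30,45],[20,-40,15],[30,-40,0],[30,-40,0],[30,-35,0]],"spin":[0,0,0,0,-0.1,-0.15,-0.15,-0.15],"gripper":[1,1,1,0.5,0.5,0.5,0.5,0.5]}'
python3 -m creep '{"translation":[[20,-40,0],[20,-35,0],[20,-25,0],[20,-15,0],[0,0,0],[0,0,0],[0,0,0],[0,0,0]],"spin":[-0.15,-0.15,-0.15,-0.15,-0.15,-0.15,-0.12,0],"gripper":[0.5,0.5,0.5,0.5,0.5,0.5,0.5,0.5]}'
python3 - <<'E'
from h import *
s=get_state();print(s['eef_pos'],s['ee_rot'],s['width'],s['q'])
for cam in('top','scene','wrist'):
  f=cams.grab_frame(cam)
  for l in ['mat','jar','door_bar','door_hinge']:
    print(cam,l,[(np.round(d['centre'],3).tolist(),round(d['confidence'],2)) for d in nets.pinpoint(cam,l)])
f=save('wrist','w3')
f=save('top','top3')
cv2.imwrite('pics/top3c.png',cv2.resize(f['img'][130:400,150:500,::-1],None,fx=2.2,fy=2.2,interpolation=cv2.INTER_CUBIC))
E
```

```text
t: 7.5
eef_pos: [0.3506, 0.3085, 0.0195]
ee_rot: [-3.14, -0.001, 0.0]
force: [0.4, 0.4, -4.1]
width: 0.0612
gripper_force: 30.0
t: 8.0
eef_pos: [0.3502, 0.3079, 0.0188]
ee_rot: [-3.141, -0.0, 0.0]
force: [0.2, 0.1, 1.0]
width: 0.0871
gripper_force: 0.0
t: 8.8
eef_pos: [0.4782, 0.1248, 0.1932]
ee_rot: [-3.14, -0.0, -0.556]
force: [1.0, 0.9, -0.0]
width: 0.0533
gripper_force: 0.0
t: 9.6
eef_pos: [0.5573, 0.0115, 0.1924]
ee_rot: [3.141, -0.0, -1.572]
force: [0.4, 0.1, 0.4]
width: 0.0439
gripper_force: 0.0
[0.55733524 0.01150857 0.19237789] [ 3.14112779e+00 -8.28098487e-05 -1.57185209e+00] 0.04392232505034627 [ 3.71821721e-01  1.92240312e-01 -2.99469397e-01 -1.04598350e-04
 -1.07954971e+00 -3.72828137e-01]
top mat []
top jar []
top door_bar []
top door_hinge [([0.516, -0.316, 0.001], 0.58)]
scene mat [([0.348, 0.31, 0.002], 0.75), ([0.353, 0.308, -0.001], 0.38)]
scene jar [([0.354, 0.308, 0.001], 0.73), ([0.58, 0.019, 0.035], 0.71)]
scene door_bar [([0.699, 0.017, 0.145], 0.81)]
scene door_hinge [([0.579, 0.015, 0.038], 0.73), ([0.547, 0.293, 0.011], 0.2)]
wrist mat []
wrist jar []
wrist door_bar [([0.7, 0.013, 0.145], 0.65)]
wrist door_hinge [([0.59, 0.015, 0.033], 0.79)]
```

View pics/top3c.png

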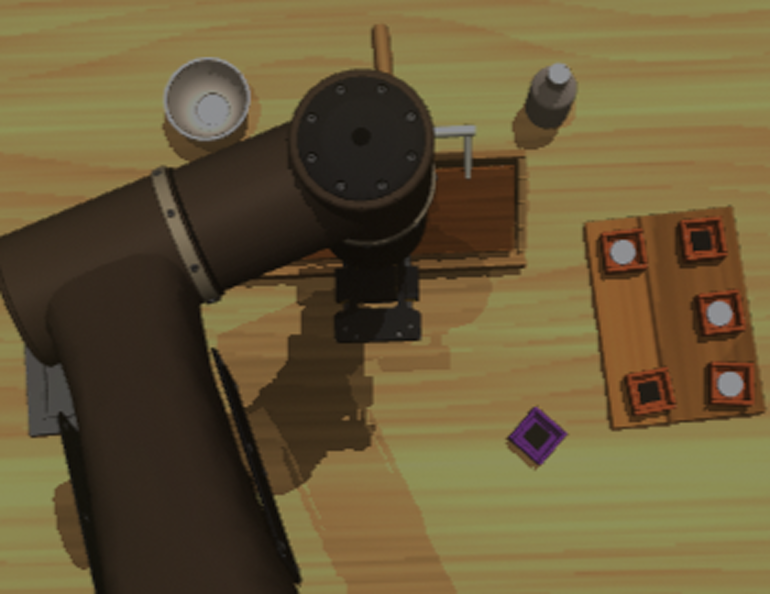

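View pics/w3.png

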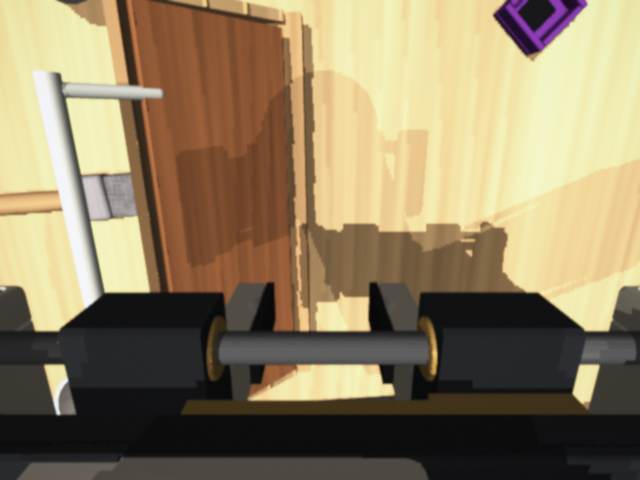

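The top crop shows the arm over the case, with the dishes unchanged and the purple decoy at (537,436). The wrist view w3 shows the bar from (47,75) to (93,300), a post at (110,91), and the hinge ledge along column 290. The jar stands on the mat per the scene network. Next I'll measure the case yaw and bar position in code.

Run:
```python
from h import *
np.set_printoptions(precision=4,suppress=True)
w=cams.grab_frame('wrist'); t=cams.grab_frame('top')
def L(f,a,b,z,n):
    A=ray(f,*a,z);B=ray(f,*b,z); d=(A-B) if A[1]>B[1] else (B-A); print(n,A[:2],B[:2],'yaw',np.arctan2(-d[0],d[1]))
L(w,(47,75),(92,300),.137,'bar w3')
L(t,(273,192),(366,188),.137,'bar top')
L(t,(258,257),(389,249),.03,'front top')
L(w,(295,15),(305,330),.034,'hinge w3')
L(t,(8,125),(630,103),0,'table')
# tray edges and board edges in top0
L(t,(160,251),(235,247),.01,'tray'); L(t,(416,231),(483,225),.012,'board')
```

```text
bar w3 [ 0.7013 -0.0938] [0.7014 0.0382] yaw -0.0011662794877938035
bar top [0.6981 0.1225] [ 0.7004 -0.0945] yaw 0.010424761585192054
front top [0.5632 0.1727] [ 0.5732 -0.1512] yaw 0.03071904691777641
hinge w3 [ 0.5755 -0.1471] [0.5713 0.1224] yaw 0.01565957469175751
table [0.9459 0.8438] [ 0.9455 -0.8005] yaw -0.0002447943200052381
tray [0.5895 0.4233] [0.5938 0.2333] yaw 0.022599271168724552
board [ 0.6199 -0.2227] [ 0.6299 -0.3906] yaw 0.05921184553436028
```

```bash
python3 -m creep '{"translation":[[45,0,0],[45,0,0],[40,2,0],[12,0,0],[0,0,-25],[0,0,-25],[0,0,-17],[0,0,0]],"spin":[0,0,0,0.01,0,0,0,0],"gripper":[0.5,0.5,0.5,0.5,0.5,0.5,0.5,0.5]}' 25
python3 -m creep '{"translation":[[0,0,0],[0,0,0],[0,0,0],[0,0,0],[0,0,0]],"spin":[0,0,0,0,0],"gripper":[0,0,0,0,0]}' 25
python3 - <<'E'
import numpy as np
# arc waypoints, 14 steps of 10deg, rel displacement
a=np.radians(np.linspace(40,180,15)); p=160*np.c_[np.cos(a),np.sin(a)]
print(np.round(np.diff(p,axis=0)).tolist(), np.round(p[-1]-p[0]))
E
```

```text
t: 11.35
eef_pos: [0.6974, 0.0134, 0.1224]
ee_rot: [3.136, -0.001, -1.56]
force: [-0.5, 0.5, 0.8]
width: 0.0436
gripper_force: 0.0
t: 11.85
eef_pos: [0.6982, 0.0138, 0.1252]
ee_rot: [3.139, 0.0, -1.56]
force: [-3.1, 1.1, -0.6]
width: 0.0109
gripper_force: 25.0
[[-20.0, 20.0], [-23.0, 16.0], [-25.0, 12.0], [-27.0, 7.0], [-28.0, 2.0], [-28.0, -2.0], [-27.0, -7.0], [-25.0, -12.0], [-23.0, -16.0], [-20.0, -20.0], [-16.0, -23.0], [-12.0, -25.0], [-7.0, -27.0], [-2.0, -28.0]] [-283. -103.]
```

```bash
python3 -m creep '{"translation":[[-10,0,10],[-10,0,10],[-23,0,16],[-25,-1,12],[-27,0,7],[-28,0,2],[-28,0,-2]],"spin":[0,0,0,0,0,0,0],"gripper":[0,0,0,0,0,0,0]}' 25
python3 -m creep '{"translation":[[-27,-1,-7],[-25,0,-12],[-23,0,-16],[-20,0,-20],[-16,-1,-23],[-12,0,-25],[-7,0,-27],[-2,0,-28]],"spin":[0,0,0,0,0,0,0,0],"gripper":[0,0,0,0,0,0,0,0]}' 25
python3 -m creep '{"translation":[[0,0,0],[0,0,0],[0,0,0],[0,0,-2],[0,0,0]],"spin":[0,0,0,0,0],"gripper":[0,0,0,0,0]}' 25
```

```text
t: 12.55
eef_pos: [0.5448, 0.0121, 0.1779]
ee_rot: [3.137, 0.0, -1.561]
force: [10.9, -2.5, -39.3]
width: 0.0109
gripper_force: 25.0
t: 13.35
eef_pos: [0.4217, 0.012, 0.0253]
ee_rot: [-3.129, 0.003, -1.556]
force: [1.1, 1.0, 47.8]
width: 0.0112
gripper_force: 25.0
t: 13.85
eef_pos: [0.4216, 0.0123, 0.0231]
ee_rot: [-3.132, 0.003, -1.557]
force: [13.8, -6.4, -3.5]
width: 0.0109
gripper_force: 25.0
```

```bash
python3 -m creep '{"translation":[[0,0,-3],[0,0,-2],[0,0,0],[0,0,0]],"spin":[0,0,0,0],"gripper":[0,0,0,0]}' 25
python3 -m creep '{"translation":[[0,0,5],[0,0,0],[0,0,0],[0,0,0]],"spin":[0,0,0,0],"gripper":[0.5,0.5,0.5,0.5]}' 25
python3 -m creep '{"translation":[[0,0,40],[0,0,50],[0,-40,50],[0,-45,50],[0,-45,0],[0,-45,0],[0,-45,0],[0,-40,0]],"spin":[0,0,0.15,0.15,0.15,0.15,0.15,0.15],"gripper":[0.5,0.5,0.7,0.7,0.7,0.7,0.7,0.7]}'
python3 -m creep '{"translation":[[10,0,0],[0,0,0],[0,0,0],[0,0,0],[0,0,0],[0,0,0]],"spin":[0.15,0.15,0.15,0.15,0.05,0],"gripper":[0.7,0.7,0.7,0.7,0.7,0.7]}'
python3 - <<'E'
from h import *
s=get_state();print(s['eef_pos'],s['ee_rot'],s['q'])
for cam in('top','scene','wrist'):
  f=cams.grab_frame(cam)
  for l in ['dish_a','door_bar','pass_nest0']:
    print(cam,l,[(np.round(d['centre'],3).tolist(),round(d['confidence'],2)) for d in nets.pinpoint(cam,l)])
a=save('wrist','w4'); b=save('top','top4')
np.savez('w4.npz',**{k:a[k] for k in('R','t','mtx')});np.savez('t4.npz',**{k:b[k] for k in('R','t','mtx')})
E
```

```text
t: 14.25
eef_pos: [0.4217, 0.0125, 0.0197]
ee_rot: [-3.131, 0.003, -1.556]
force: [2.7, -3.4, 26.4]
width: 0.0108
gripper_force: 25.0
t: 14.65
eef_pos: [0.4161, 0.0106, 0.0207]
ee_rot: [3.142, 0.0, -1.56]
force: [0.2, 0.1, -0.2]
width: 0.0376
gripper_force: 0.0
t: 15.45
eef_pos: [0.4173, -0.2008, 0.1835]
ee_rot: [3.141, 0.0, -0.757]
force: [1.3, 1.6, -0.7]
width: 0.0612
gripper_force: 0.0
t: 16.05
eef_pos: [0.4274, -0.1993, 0.1832]
ee_rot: [-3.142, 0.001, -0.112]
force: [-0.5, -0.4, 0.2]
width: 0.0611
gripper_force: 0.0
[ 0.42743159 -0.19926028  0.18317311] [-3.14157775e+00  1.34812857e-03 -1.11850808e-01] [-1.75086287e-02  5.59834151e-02 -4.83672349e-01 -1.65192348e-04
 -1.03248130e+00  1.47653892e+00]
top dish_a [([0.597, -0.346, 0.012], 0.75), ([0.388, -0.154, -0.0], 0.65), ([0.589, -0.266, 0.014], 0.6), ([0.433, -0.368, 0.016], 0.51)]
top door_bar []
top pass_nest0 [([0.642, 0.018, 0.024], 0.96), ([0.639, 0.104, 0.03], 0.82), ([0.763, -0.185, -0.001], 0.44)]
scene dish_a [([0.583, -0.264, 0.005], 0.93), ([0.43, -0.276, 0.008], 0.89), ([0.387, -0.154, -0.001], 0.89), ([0.432, -0.371, 0.009], 0.88), ([0.515, -0.367, 0.011], 0.62), ([0.595, -0.345, 0.015], 0.56)]
scene door_bar [([0.425, 0.014, 0.036], 0.97)]
scene pass_nest0 [([0.645, -0.072, 0.026], 0.79), ([0.641, 0.106, 0.022], 0.73), ([0.642, 0.019, 0.028], 0.67)]
wrist dish_a [([0.431, -0.372, 0.012], 0.9), ([0.586, -0.259, 0.011], 0.78), ([0.511, -0.359, 0.015], 0.74), ([0.382, -0.153, 0.003], 0.72), ([0.428, -0.28, 0.012], 0.69)]
wrist door_bar [([0.423, 0.014, 0.036], 0.91)]
wrist pass_nest0 []
```

View pics/w4.png

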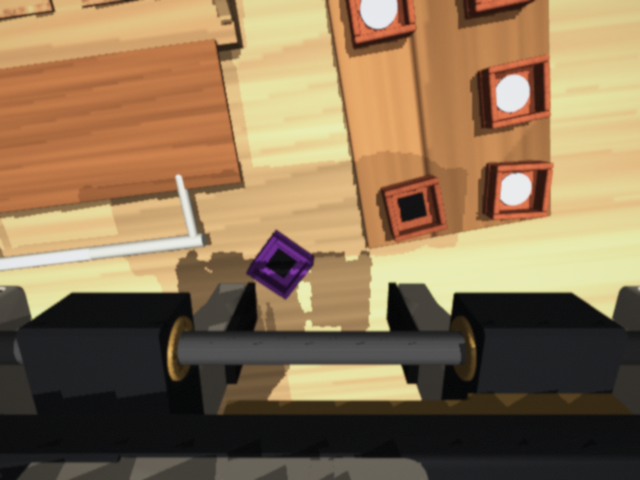

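View pics/top4.png

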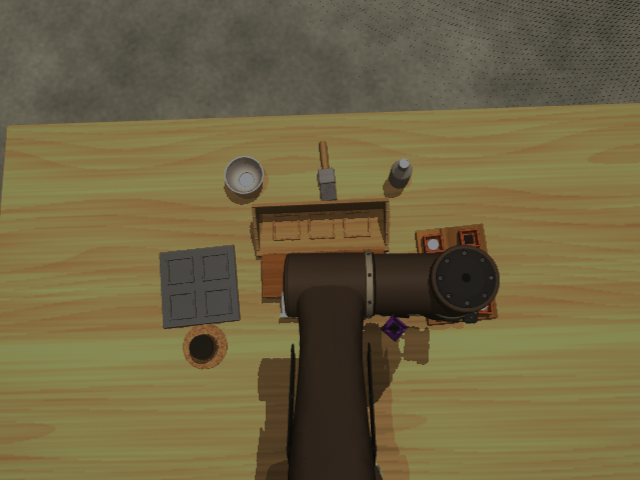

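The wrist view shows the black-tag dish at (412,207) and white-tag dishes at (516,188), (512,93) and (378,10). The door lies level at left with its bar at about (190,240). The top view shows the jar at (203,347) centred on the mat, with three nests visible in the open case at (287,229), (321,229) and (357,227). Next I'll locate the dishes precisely.

```bash
cat >> h.py <<'E'
def rect(f,z,x0,x1,y0,y1,s=2000):
    """metric view of plane z: column=(y1-y)*s, row=(x1-x)*s"""
    P=f['mtx']@np.c_[f['R'][:,:2],f['R'][:,2]*z+f['t']]
    A=np.array([[0,-1/s,x1],[-1/s,0,y1],[0,0,1.]])
    return cv2.warpPerspective(f['img'],P@A,(int((y1-y0)*s),int((x1-x0)*s)),flags=cv2.INTER_LINEAR|cv2.WARP_INVERSE_MAP)
def tags(f,x0=.36,x1=.66,y0=-.46,y1=-.2,z=.020,s=2000):
    """tags (dish floor height z): [(kind,x,y,area mm2,yaw mod pi/2)]"""
    im=rect(f,z,x0,x1,y0,y1,s); hsv=cv2.cvtColor(im,cv2.COLOR_RGB2HSV); out=[]
    for k,m,a0,a1 in(('P',(hsv[...,1]<70)&(hsv[...,2]>120),450,750),('R',hsv[...,2]<55,330,620)):
        m=cv2.morphologyEx(m.astype(np.uint8)*255,cv2.MORPH_OPEN,np.ones((7,7)))
        for c in cv2.findContours(m,cv2.RETR_EXTERNAL,cv2.CHAIN_APPROX_NONE)[0]:
            a=cv2.contourArea(c)/s**2*1e6; (u,v),(w,h),ang=cv2.minAreaRect(c)
            if a0<a<a1 and max(w,h)<1.3*min(w,h):
                ang=-np.radians(ang); ang=(ang+np.pi/4)%(np.pi/2)-np.pi/4
                out.append((k,round(x1-v/s,4),round(y1-u/s,4),round(a),round(ang,3)))
    return out,im
E
python3 - <<'E'
from h import *
f=cams.grab_frame('wrist'); o,im=tags(f)
for i in o: print(i)
cv2.imwrite('pics/r4.png',rect(f,.036,.36,.66,-.46,-.2)[:,:,::-1])
E
```

```text
('P', 0.4313, -0.372, 614, np.float64(0.0))
('P', 0.5105, -0.3663, 615, np.float64(0.0))
('R', 0.4252, -0.2813, 398, np.float64(0.149))
```

View pics/r4.png

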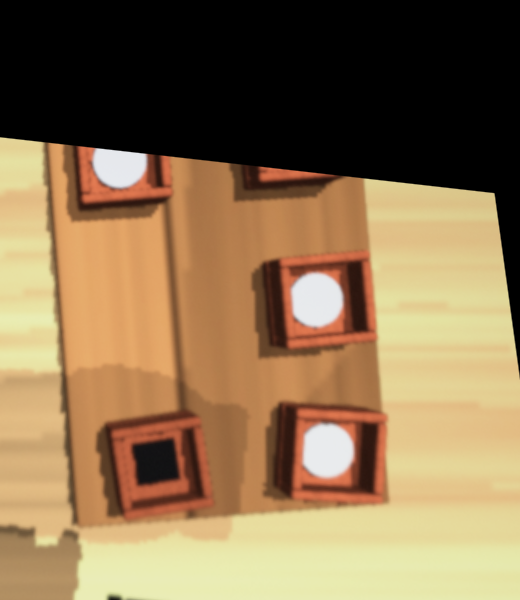

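The rectified plane shows the dish rims at true scale (tag areas are right for the given sizes and heights), with yaws of about −0.05, +0.10 and +0.15. I'll grasp the first pass dish at (0.431, −0.372), 9 mm off-centre towards the robot so the gripper body clears the case's back wall.

```bash
python3 -m creep '{"translation":[[-5,-45,0],[0,-45,0],[0,-45,0],[0,-38,-20],[0,0,-45],[0,0,-45],[0,0,-35],[0,0,-18]],"spin":[0.06,0,0,0,0,0,0,0],"gripper":[0.75,0.75,0.75,0.75,0.75,0.75,0.75,0.75]}' 22
python3 -m creep '{"translation":[[0,0,0],[0,0,0],[0,0,0],[0,0,0],[0,0,0],[0,0,0]],"spin":[0,0,0,0,0,0],"gripper":[0.75,0.3,0.3,0.3,0.3,0.3]}' 22
python3 -m creep '{"translation":[[0,0,15],[0,0,45],[0,0,50],[0,0,50],[15,45,20],[20,45,0],[20,45,0],[20,45,0]],"spin":[0,0,0,0,0,0.06,0,0],"gripper":[0.3,0.3,0.3,0.3,0.3,0.3,0.3,0.3]}' 22
python3 -m creep '{"translation":[[20,40,0],[15,40,0],[10,40,0],[0,0,0],[0,0,0]],"spin":[0,0,0,0,0],"gripper":[0.3,0.3,0.3,0.3,0.3]}' 22
python3 - <<'E'
from h import *
s=get_state();print(s['eef_pos'],s['ee_rot'],s['q'])
for cam in('scene','wrist'):
  f=cams.grab_frame(cam)
  for l in ['dish_a','pass_nest0']:
    print(cam,l,[(np.round(d['centre'],3).tolist(),round(d['confidence'],2)) for d in nets.pinpoint(cam,l)])
f=cams.grab_frame('wrist');cv2.imwrite('pics/r5.png',np.hstack([f['img'][:,:,::-1],cv2.resize(f['img'][:,:,::-1],None,fx=.25,fy=.25)[:0].reshape(480,0,3)]))
cv2.imwrite('pics/r5n.png',rect(f,.030,.56,.70,-.16,.18)[:,:,::-1])
E
```

```text
t: 17.6
eef_pos: [0.4209, -0.3717, 0.0173]
ee_rot: [-3.14, 0.004, -0.053]
force: [0.3, -0.1, -0.4]
width: 0.0655
gripper_force: 0.0
t: 18.2
eef_pos: [0.4238, -0.3727, 0.0222]
ee_rot: [3.141, -0.002, -0.052]
force: [-0.7, 1.4, 6.5]
width: 0.0462
gripper_force: 22.0
t: 19.0
eef_pos: [0.4978, -0.192, 0.2012]
ee_rot: [-3.141, -0.002, 0.007]
force: [1.5, -0.2, -0.8]
width: 0.0458
gripper_force: 22.0
t: 19.5
eef_pos: [0.5425, -0.0726, 0.2004]
ee_rot: [-3.141, -0.0, 0.01]
force: [0.2, 0.0, -0.3]
width: 0.0456
gripper_force: 22.0
[ 0.54247326 -0.07257143  0.20037775] [-3.14145365e+00 -1.73382170e-04  9.92284985e-03] [ 2.24982844e-01  1.68675271e-01 -3.09729094e-01 -1.11310126e-04
 -1.09219291e+00  1.35578760e+00]
scene dish_a [([0.388, -0.154, -0.004], 0.83), ([0.585, -0.261, 0.003], 0.7), ([0.548, -0.075, 0.188], 0.69), ([0.427, -0.279, 0.01], 0.63), ([0.511, -0.365, 0.011], 0.57)]
scene pass_nest0 [([0.64, 0.02, 0.028], 0.79), ([0.642, -0.074, 0.026], 0.75), ([0.642, 0.104, 0.021], 0.61)]
wrist dish_a [([0.597, -0.349, 0.008], 0.97), ([0.51, -0.36, 0.015], 0.92), ([0.585, -0.265, 0.01], 0.81), ([0.554, -0.079, 0.192], 0.81)]
wrist pass_nest0 [([0.638, 0.016, 0.028], 0.8), ([0.644, -0.077, 0.023], 0.73), ([0.514, -0.36, 0.014], 0.64), ([0.641, 0.101, 0.028], 0.56)]
```

View pics/r5n.png

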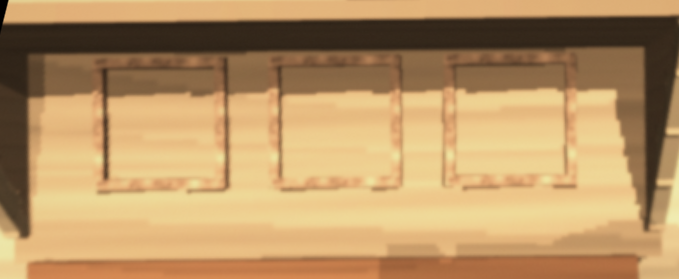

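The rectified view at z=30 mm shows the three nest rims as boxes centred at columns 161, 335 and 510. The spacing is 87.5 mm as expected, putting the nests at y≈0.100, 0.013 and −0.075, x≈0.640, yaw 0.01. I'll place the first dish in the right nest.

```bash
python3 -m creep '{"translation":[[45,-1,0],[45,0,0],[0,0,-40],[0,0,-45],[0,0,-40],[0,0,-25],[0,0,-13],[0,0,0]],"spin":[0,0,0,0,0,0,0,0],"gripper":[0.3,0.3,0.3,0.3,0.3,0.3,0.3,0.3]}' 22
python3 -m creep '{"translation":[[0,0,0],[0,0,0],[0,0,0],[0,0,0]],"spin":[0,0,0,0],"gripper":[0.3,0.68,0.68,0.68]}' 22
python3 -m creep '{"translation":[[0,0,25],[0,0,45],[0,0,50],[0,0,45],[-45,0,0],[-45,0,0],[-20,-40,0],[-20,-45,0]],"spin":[0,0,0,0,0,0,0.04,0.05],"gripper":[0.68,0.68,0.7,0.75,0.75,0.75,0.75,0.75]}' 22
python3 - <<'E'
from h import *
s=get_state();print(s['eef_pos'],s['ee_rot'])
f=cams.grab_frame('wrist'); print(tags(f)[0]); 
print(tags(f,.58,.70,-.16,.18,.034)[0])
cv2.imwrite('pics/r6.png',np.vstack([rect(f,.050,.56,.70,-.16,.10),rect(f,.036,.42,.66,-.42,-.16)])[:,:,::-1])
E
```

```text
t: 20.65
eef_pos: [0.632, -0.0753, 0.0361]
ee_rot: [3.141, 0.002, 0.007]
force: [0.3, 0.2, 0.3]
width: 0.0457
gripper_force: 22.0
t: 21.05
eef_pos: [0.6329, -0.0746, 0.038]
ee_rot: [-3.141, -0.001, 0.008]
force: [-0.5, -0.9, 0.5]
width: 0.0588
gripper_force: 0.0
t: 21.85
eef_pos: [0.5015, -0.1593, 0.2034]
ee_rot: [3.142, -0.002, 0.103]
force: [1.6, -1.0, -0.4]
width: 0.0657
gripper_force: 0.0
[ 0.50151723 -0.15927218  0.20339125] [ 3.14155637e+00 -2.48364945e-03  1.02877834e-01]
[('P', 0.5103, -0.3675, 600, np.float64(0.0)), ('P', 0.5833, -0.2628, 646, np.float64(0.0)), ('R', 0.5937, -0.3522, 362, np.float64(0.067))]
[('P', 0.6407, -0.076, 633, np.float64(0.0))]
```

View pics/r6.png

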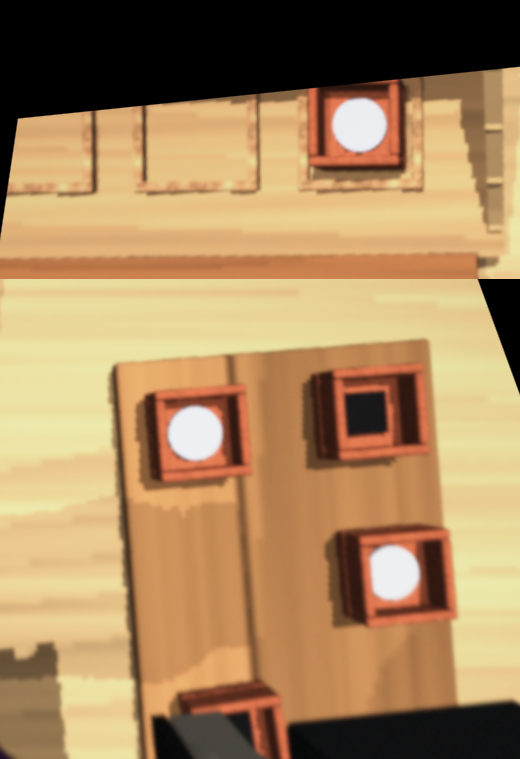

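The first dish is flat and centred in its nest: its tag is at (0.641, −0.076) against the nest at (0.640, −0.075). The remaining tags are where they were. Next is the pass dish at (0.583, −0.263).

```bash
python3 -m creep '{"translation":[[25,-38,0],[25,-38,0],[22,-28,-20],[0,0,-45],[0,0,-45],[0,0,-40],[0,0,-22],[0,0,-10]],"spin":[0,0,0,0,0,0,0,0],"gripper":[0.75,0.75,0.75,0.75,0.75,0.75,0.75,0.75]}' 22
python3 -m creep '{"translation":[[0,0,0],[0,0,0],[0,0,0],[0,0,0],[0,0,0],[0,0,0]],"spin":[0,0,0,0,0,0],"gripper":[0.75,0.3,0.3,0.3,0.3,0.3]}' 22
python3 -m creep '{"translation":[[0,0,15],[0,0,45],[0,0,50],[0,0,50],[8,38,20],[8,40,0],[8,40,0],[8,40,0]],"spin":[0,0,0,0,0,-0.09,0,0],"gripper":[0.3,0.3,0.3,0.3,0.3,0.3,0.3,0.3]}' 22
python3 -m creep '{"translation":[[8,40,0],[8,40,0],[9,37,0],[0,3,0],[0,0,0]],"spin":[0,0,0,0,0],"gripper":[0.3,0.3,0.3,0.3,0.3]}' 22
python3 - <<'E'
from h import *
s=get_state();print(s['eef_pos'],s['ee_rot'])
for cam in('wrist','scene'):
  f=cams.grab_frame(cam)
  print(cam,[(np.round(d['centre'],3).tolist(),round(d['confidence'],2)) for d in nets.pinpoint(cam,'dish_a')])
E
```

```text
t: 22.7
eef_pos: [0.573, -0.2634, 0.0177]
ee_rot: [-3.141, 0.004, 0.097]
force: [-0.8, 0.5, 0.1]
width: 0.0655
gripper_force: 0.0
t: 23.3
eef_pos: [0.5753, -0.2637, 0.0217]
ee_rot: [3.141, -0.002, 0.098]
force: [-0.5, 1.2, 6.9]
width: 0.0461
gripper_force: 22.0
t: 24.1
eef_pos: [0.6064, -0.1042, 0.2009]
ee_rot: [-3.141, -0.001, 0.007]
force: [1.2, 0.1, -0.3]
width: 0.0459
gripper_force: 22.0
t: 24.6
eef_pos: [0.6313, 0.0155, 0.2001]
ee_rot: [-3.142, 0.0, 0.01]
force: [-0.1, -0.8, -0.6]
width: 0.0456
gripper_force: 22.0
[0.63129948 0.01548434 0.20010452] [-3.14156769e+00  2.99543908e-04  9.61521974e-03]
wrist [([0.426, -0.277, 0.011], 0.98), ([0.642, 0.013, 0.188], 0.89), ([0.643, -0.078, 0.028], 0.75)]
scene [([0.641, 0.014, 0.186], 0.9), ([0.596, -0.348, 0.014], 0.85), ([0.513, -0.367, 0.011], 0.83), ([0.43, -0.276, 0.008], 0.57)]
```

```bash
python3 -m creep '{"translation":[[0,-2,-40],[0,0,-45],[0,0,-40],[0,0,-25],[0,0,-13],[0,0,0],[0,0,0]],"spin":[0,0,0,0,0,0,0],"gripper":[0.3,0.3,0.3,0.3,0.3,0.3,0.3]}' 22
python3 -m creep '{"translation":[[0,0,0],[0,0,0],[0,0,0],[0,0,0]],"spin":[0,0,0,0],"gripper":[0.68,0.68,0.68,0.68]}' 22
python3 -m creep '{"translation":[[0,0,25],[0,0,45],[0,0,50],[-20,-40,45],[-20,-45,0],[-20,-45,0],[-20,-45,0],[-20,-45,0]],"spin":[0,0,0,0,0,0,0.05,0.05],"gripper":[0.68,0.68,0.7,0.7,0.75,0.75,0.75,0.75]}' 22
python3 - <<'E'
from h import *
s=get_state();print(s['eef_pos'],s['ee_rot'])
f=cams.grab_frame('wrist'); print(tags(f)[0]); 
print(tags(f,.58,.70,-.16,.18,.034)[0])
E
```

```text
t: 25.5
eef_pos: [0.6322, 0.0119, 0.038]
ee_rot: [-3.141, -0.001, 0.007]
force: [0.4, -1.0, -0.5]
width: 0.0463
gripper_force: 22.0
t: 25.9
eef_pos: [0.6317, 0.0125, 0.0377]
ee_rot: [-3.141, -0.001, 0.008]
force: [0.5, 0.3, -0.3]
width: 0.0594
gripper_force: 0.0
t: 26.7
eef_pos: [0.5347, -0.2005, 0.1932]
ee_rot: [3.141, -0.001, 0.11]
force: [-0.3, -0.7, -0.3]
width: 0.0655
gripper_force: 0.0
[ 0.53472119 -0.20051468  0.1932114 ] [ 3.14145950e+00 -1.02966754e-03  1.10268824e-01]
[('P', 0.5098, -0.3665, 626, np.float64(0.0)), ('R', 0.3723, -0.321, 357, np.float64(0.115)), ('R', 0.5936, -0.3513, 391, np.float64(0.083))]
[('P', 0.6405, -0.0755, 633, np.float64(0.0)), ('P', 0.6407, 0.014, 570, np.float64(0.0))]
```

```bash
python3 -m creep '{"translation":[[-10,-42,0],[-10,-42,0],[-10,-42,0],[-4,-41,0],[0,0,-40],[0,0,-40],[0,0,-40],[0,0,0]],"spin":[0,0,0,0,0,0,0,0],"gripper":[0.75,0.75,0.75,0.75,0.75,0.75,0.75,0.75]}' 22
python3 - <<'E'
from h import *
for i in range(2):
  s=get_state();print(s['eef_pos'],s['ee_rot']);f=cams.grab_frame('wrist');
print([(np.round(d['centre'],3).tolist(),round(d['confidence'],2)) for d in nets.pinpoint('wrist','dish_a')])
f=cams.grab_frame('scene');print([(np.round(d['centre'],3).tolist(),round(d['confidence'],2)) for d in nets.pinpoint('scene','dish_a')])
E
```

```text
t: 27.55
eef_pos: [0.4979, -0.3646, 0.0673]
ee_rot: [-3.136, 0.008, 0.106]
force: [-1.1, 0.4, 0.1]
width: 0.0658
gripper_force: 0.0
[ 0.49793328 -0.36455533  0.06732861] [-3.13645611  0.00828933  0.10615965]
[ 0.50001622 -0.36556764  0.07069852] [-3.13931267  0.00494299  0.10749965]
[([0.511, -0.359, 0.013], 0.64)]
[([0.428, -0.278, 0.013], 0.89), ([0.388, -0.158, -0.001], 0.85), ([0.512, -0.367, 0.012], 0.72), ([0.596, -0.346, 0.014], 0.61)]
```

```bash
python3 -m creep '{"translation":[[0,-1,-30],[0,0,-16],[0,0,-5],[0,0,0]],"spin":[0,0,0,0],"gripper":[0.75,0.75,0.75,0.75]}' 22
python3 -m creep '{"translation":[[0,0,0],[0,0,0],[0,0,0],[0,0,0],[0,0,0],[0,0,0]],"spin":[0,0,0,0,0,0],"gripper":[0.3,0.3,0.3,0.3,0.3,0.3]}' 22
python3 -m creep '{"translation":[[0,0,15],[0,0,45],[0,0,50],[0,0,50],[10,40,20],[10,40,0],[10,40,0],[10,40,0]],"spin":[0,0,0,0,0,-0.1,0,0],"gripper":[0.3,0.3,0.3,0.3,0.3,0.3,0.3,0.3]}' 22
python3 -m creep '{"translation":[[12,40,0],[12,40,0],[13,40,0],[13,40,0],[13,40,0],[13,40,0],[12,40,0],[10,40,0]],"spin":[0,0,0,0,0,0,0,0],"gripper":[0.3,0.3,0.3,0.3,0.3,0.3,0.3,0.3]}' 22
python3 - <<'E'
from h import *
for cam in('wrist','scene'):
  f=cams.grab_frame(cam)
  print(cam,[(np.round(d['centre'],3).tolist(),round(d['confidence'],2)) for d in nets.pinpoint(cam,'dish_a')])
s=get_state();print(s['eef_pos'],s['ee_rot'])
E
```

```text
t: 28.2
eef_pos: [0.5023, -0.3673, 0.0226]
ee_rot: [3.141, -0.001, 0.108]
force: [0.9, 0.5, 0.3]
width: 0.0653
gripper_force: 0.0
t: 28.8
eef_pos: [0.5022, -0.3673, 0.0226]
ee_rot: [3.141, -0.001, 0.108]
force: [-1.4, 1.4, 6.1]
width: 0.0458
gripper_force: 22.0
t: 29.6
eef_pos: [0.5417, -0.2057, 0.202]
ee_rot: [-3.141, -0.001, 0.007]
force: [1.3, -0.8, -1.1]
width: 0.0458
gripper_force: 22.0
t: 30.4
eef_pos: [0.6399, 0.1145, 0.2015]
ee_rot: [3.142, 0.0, 0.008]
force: [1.1, -0.3, -1.0]
width: 0.0457
gripper_force: 22.0
wrist [([0.649, 0.119, 0.189], 0.98), ([0.64, 0.013, 0.023], 0.96), ([0.641, -0.08, 0.025], 0.65)]
scene [([0.594, -0.348, 0.013], 0.97), ([0.652, 0.112, 0.188], 0.87), ([0.428, -0.277, 0.01], 0.75), ([0.388, -0.156, 0.0], 0.55)]
[0.63944117 0.11380631 0.20098387] [3.14121535e+00 1.06866515e-03 9.33463306e-03]
```

```bash
python3 -m creep '{"translation":[[-9,-13,-30],[0,0,-45],[0,0,-45],[0,0,-28],[0,0,-16],[0,0,0],[0,0,0]],"spin":[0,0,0,0,0,0,0],"gripper":[0.3,0.3,0.3,0.3,0.3,0.3,0.3]}' 22
python3 -m creep '{"translation":[[0,0,0],[0,0,0],[0,0,0],[0,0,0]],"spin":[0,0,0,0],"gripper":[0.68,0.68,0.68,0.68]}' 22
python3 -m creep '{"translation":[[0,0,25],[0,0,45],[0,0,50],[0,0,45],[-20,-40,0],[-20,-40,0],[-20,-40,0],[-20,-40,0]],"spin":[0,0,0,0,0,0,0.05,0.05],"gripper":[0.68,0.68,0.7,0.7,0.75,0.75,0.75,0.75]}' 22
python3 -m creep '{"translation":[[-20,-40,0],[-20,-40,0],[-20,-40,0],[-15,-40,0],[-10,-20,0],[0,0,0]],"spin":[0.05,0,0,0,0,0],"gripper":[0.75,0.75,0.75,0.75,0.75,0.75]}' 22
python3 - <<'E'
from h import *
f=cams.grab_frame('wrist'); s=get_state();print(s['eef_pos'],s['ee_rot']); print(tags(f)[0]); 
print(tags(f,.58,.70,-.16,.18,.034)[0])
f=cams.grab_frame('top'); cv2.imwrite('pics/t7.png',cv2.resize(f['img'][190:370,150:500,::-1],None,fx=2.2,fy=2.2,interpolation=cv2.INTER_CUBIC))
f=cams.grab_frame('scene')
for l in('dish_a','jar'):print(l,[(np.round(d['centre'],3).tolist(),round(d['confidence'],2)) for d in nets.pinpoint('scene',l)])
E
```

```text
t: 31.3
eef_pos: [0.6305, 0.0987, 0.0376]
ee_rot: [3.141, 0.0, 0.006]
force: [0.3, 0.6, -0.0]
width: 0.0458
gripper_force: 22.0
t: 31.7
eef_pos: [0.6309, 0.1, 0.0381]
ee_rot: [-3.141, -0.001, 0.008]
force: [-0.4, 0.1, -0.0]
width: 0.0593
gripper_force: 0.0
t: 32.5
eef_pos: [0.5497, -0.0613, 0.203]
ee_rot: [-3.141, -0.001, 0.11]
force: [1.3, -0.8, 1.1]
width: 0.0657
gripper_force: 0.0
t: 33.1
eef_pos: [0.4643, -0.2422, 0.2029]
ee_rot: [3.141, -0.0, 0.155]
force: [0.2, 0.5, -0.5]
width: 0.0657
gripper_force: 0.0
[ 0.46498798 -0.24122874  0.20285142] [ 3.14156520e+00 -4.16188231e-04  1.55097381e-01]
[('R', 0.4257, -0.2809, 411, np.float64(0.165)), ('R', 0.5938, -0.351, 393, np.float64(0.077))]
[]
dish_a [([0.596, -0.346, 0.017], 0.88), ([0.428, -0.28, 0.009], 0.75), ([0.388, -0.155, -0.0], 0.73), ([0.459, 0.359, 0.01], 0.21)]
jar [([0.353, 0.307, 0.0], 0.68)]
```

View pics/t7.png

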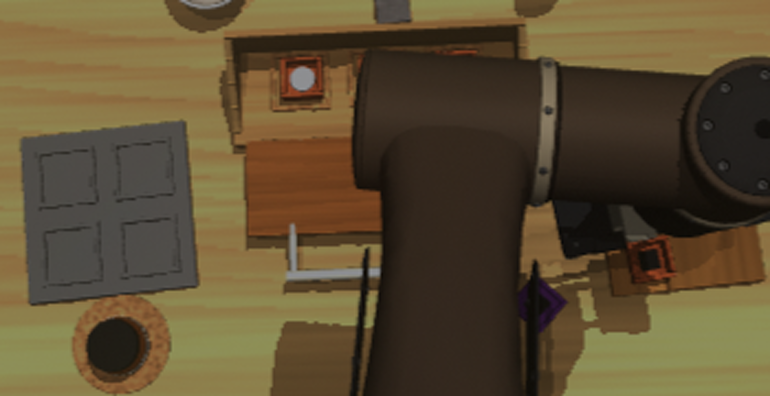

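The top crop shows the third pass dish centred in the left nest at (302,77), the jar on the mat at (115,345), and a reject dish at (652,259). Now the first reject, at (0.4256, −0.281).

```bash
python3 -m creep '{"translation":[[-20,-20,-20],[-19,-20,-30],[0,0,-45],[0,0,-45],[0,0,-26],[0,0,-12],[0,0,-5],[0,0,0]],"spin":[0,0,0,0,0,0,0,0],"gripper":[0.75,0.75,0.75,0.75,0.75,0.75,0.75,0.75]}' 22
python3 -m creep '{"translation":[[0,0,0],[0,0,0],[0,0,0],[0,0,0],[0,0,0],[0,0,0]],"spin":[0,0,0,0,0,0],"gripper":[0.75,0.3,0.3,0.3,0.3,0.3]}' 22
python3 -m creep '{"translation":[[0,0,15],[0,0,45],[0,0,50],[0,0,50],[5,40,20],[5,42,0],[5,42,0],[5,42,0]],"spin":[0,0,0,0,0,-0.1,0,0],"gripper":[0.3,0.3,0.3,0.3,0.3,0.3,0.3,0.3]}' 22
python3 -m creep '{"translation":[[5,42,0],[5,42,0],[5,42,0],[5,42,0],[5,42,0],[0,42,0],[0,42,0],[0,30,0]],"spin":[0,0,0,0,0,0,0,0],"gripper":[0.3,0.3,0.3,0.3,0.3,0.3,0.3,0.3]}' 22
python3 - <<'E'
from h import *
for cam in('wrist','scene'):
  f=cams.grab_frame(cam)
  for l in('dish_d','reject_nest0'): print(cam,l,[(np.round(d['centre'],3).tolist(),round(d['confidence'],2)) for d in nets.pinpoint(cam,l)])
f=cams.grab_frame('wrist')
cv2.imwrite('pics/r8.png',rect(f,.014,.40,.62,.20,.45)[:,:,::-1])
s=get_state();print(s['eef_pos'],s['ee_rot'],s['width'])
E
```

```text
t: 34.15
eef_pos: [0.4275, -0.2799, 0.0199]
ee_rot: [3.141, -0.0, 0.159]
force: [0.0, 1.3, 0.0]
width: 0.0655
gripper_force: 0.0
t: 34.75
eef_pos: [0.427, -0.2803, 0.0202]
ee_rot: [3.141, -0.001, 0.158]
force: [-1.5, 2.1, 5.9]
width: 0.046
gripper_force: 22.0
t: 35.55
eef_pos: [0.4464, -0.1128, 0.1999]
ee_rot: [-3.141, -0.001, 0.057]
force: [1.0, -0.3, -1.3]
width: 0.046
gripper_force: 22.0
t: 36.35
eef_pos: [0.4713, 0.2121, 0.1995]
ee_rot: [-3.142, 0.0, 0.059]
force: [1.2, -0.1, -0.6]
width: 0.0459
gripper_force: 22.0
wrist dish_d [([0.642, 0.102, 0.028], 0.83), ([0.469, 0.211, 0.192], 0.76), ([0.641, 0.009, 0.023], 0.74)]
wrist reject_nest0 [([0.547, 0.282, 0.012], 0.93), ([0.459, 0.279, 0.011], 0.7), ([0.454, 0.366, 0.013], 0.67), ([0.543, 0.375, 0.013], 0.6)]
scene dish_d [([0.596, -0.347, 0.015], 0.79), ([0.39, -0.157, -0.0], 0.76), ([0.471, 0.214, 0.187], 0.63), ([0.638, 0.016, 0.028], 0.41)]
scene reject_nest0 [([0.462, 0.28, 0.013], 0.98), ([0.538, 0.371, 0.012], 0.83), ([0.549, 0.288, 0.01], 0.81), ([0.456, 0.359, 0.012], 0.57)]
[0.47156262 0.20896445 0.19956314] [3.14141803e+00 2.91400393e-04 5.68106622e-02] 0.04565802895148136
```

View pics/r8.png

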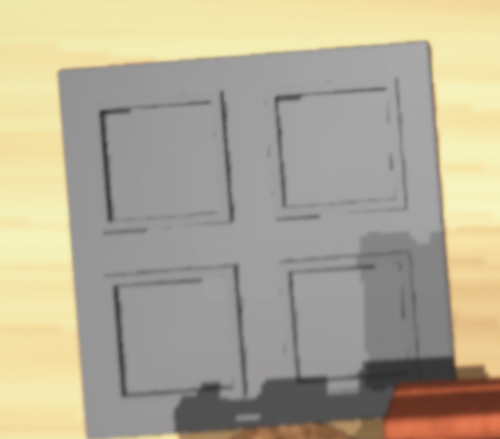

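The rectified tray view has its top edge from (60,72) to (428,42), so yaw is about 0.08. The nest centres are at about (337,148), i.e. (0.546, 0.2815), and (166,160), i.e. (0.539, 0.369). I'll place the reject in the first.

```bash
python3 -m creep '{"translation":[[38,36,0],[37,37,0],[0,0,-45],[0,0,-45],[0,0,-45],[0,0,-28],[0,0,-17],[0,0,0]],"spin":[0.02,0,0,0,0,0,0,0],"gripper":[0.3,0.3,0.3,0.3,0.3,0.3,0.3,0.3]}' 22
python3 -m creep '{"translation":[[0,0,0],[0,0,0],[0,0,0],[0,0,0],[0,0,0]],"spin":[0,0,0,0,0],"gripper":[0.3,0.68,0.68,0.68,0.68]}' 22
python3 -m creep '{"translation":[[0,0,25],[0,0,45],[0,0,50],[0,0,50],[-30,-40,11],[-20,-40,0],[0,-45,0],[0,-45,0]],"spin":[0,0,0,0,0,0,0,0],"gripper":[0.68,0.68,0.7,0.7,0.75,0.75,0.75,0.75]}' 22
python3 - <<'E'
from h import *
f=cams.grab_frame('wrist'); s=get_state();print(s['eef_pos'],s['ee_rot'])
print(tags(f,.42,.62,.2,.45,.018)[0])
print(tags(f,.58,.70,-.16,.18,.034)[0])
for l in('dish_d','reject_nest0'): print(l,[(np.round(d['centre'],3).tolist(),round(d['confidence'],2)) for d in nets.pinpoint('wrist',l)])
cv2.imwrite('pics/r9.png',rect(f,.014,.40,.62,.20,.45)[:,:,::-1])
f=cams.grab_frame('scene')
for l in('dish_a','jar'):print(l,[(np.round(d['centre'],3).tolist(),round(d['confidence'],2)) for d in nets.pinpoint('scene',l)])
E
```

```text
t: 37.5
eef_pos: [0.5432, 0.2777, 0.018]
ee_rot: [3.14, 0.002, 0.076]
force: [-0.0, 0.5, -0.9]
width: 0.046
gripper_force: 22.0
t: 38.0
eef_pos: [0.5435, 0.2797, 0.02]
ee_rot: [-3.141, -0.001, 0.078]
force: [0.0, 0.3, -0.3]
width: 0.0593
gripper_force: 0.0
t: 38.8
eef_pos: [0.4933, 0.1094, 0.2012]
ee_rot: [-3.141, -0.002, 0.079]
force: [2.2, -0.6, 0.5]
width: 0.0654
gripper_force: 0.0
[0.49217232 0.10452836 0.20095322] [3.14124883e+00 3.90719483e-04 7.72581550e-02]
[('R', 0.5414, 0.2807, 346, np.float64(0.048))]
[('P', 0.6395, 0.0975, 636, np.float64(-0.785)), ('P', 0.6407, -0.079, 593, np.float64(0.0)), ('P', 0.6406, 0.0104, 639, np.float64(-0.785))]
dish_d [([0.642, -0.079, 0.026], 0.82), ([0.642, 0.01, 0.022], 0.67), ([0.641, 0.104, 0.027], 0.61), ([0.539, 0.278, 0.013], 0.56)]
reject_nest0 [([0.541, 0.373, 0.014], 0.81), ([0.452, 0.364, 0.011], 0.75), ([0.461, 0.28, 0.011], 0.65)]
dish_a [([0.596, -0.348, 0.017], 0.92), ([0.542, 0.281, 0.011], 0.77), ([0.388, -0.156, -0.004], 0.54), ([0.539, 0.37, 0.013], 0.47)]
jar [([0.354, 0.306, 0.002], 0.75)]
```

View pics/r9.png

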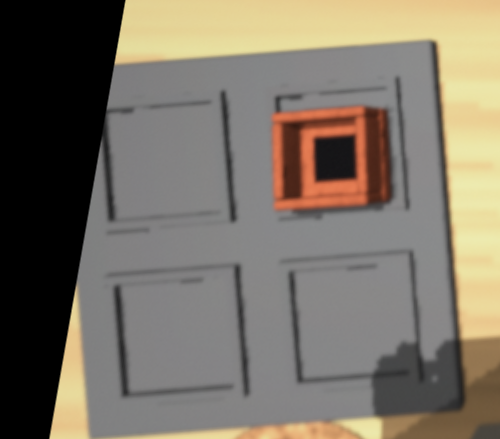

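The reject sits inside the pocket, with its tag at (335,158) and about 3 mm of offset. All three pass dishes are in place. Going for the last dish, at (0.594, −0.351).

```bash
python3 -m creep '{"translation":[[9,-41,0],[9,-41,0],[9,-41,0],[9,-41,0],[9,-41,0],[9,-41,0],[9,-41,0],[5,-41,0]],"spin":[0,0,0,0,0,0,0,0],"gripper":[0.75,0.75,0.75,0.75,0.75,0.75,0.75,0.75]}' 22
python3 -m creep '{"translation":[[0,-30,0],[0,0,0],[0,0,0]],"spin":[0,0,0],"gripper":[0.75,0.75,0.75]}' 22
python3 - <<'E'
from h import *
f=cams.grab_frame('wrist'); print(tags(f)[0]);s=get_state();print(s['eef_pos'],s['ee_rot'])
f=cams.grab_frame('scene')
print([(np.round(d['centre'],3).tolist(),round(d['confidence'],2)) for d in nets.pinpoint('scene','dish_a')])
E
```

```text
t: 39.9
eef_pos: [0.5634, -0.2181, 0.1999]
ee_rot: [3.142, 0.0, 0.08]
force: [1.2, -0.1, 0.1]
width: 0.0654
gripper_force: 0.0
t: 40.2
eef_pos: [0.5625, -0.2472, 0.1995]
ee_rot: [-3.141, 0.001, 0.077]
force: [0.5, 0.2, 1.1]
width: 0.0657
gripper_force: 0.0
[('R', 0.5934, -0.3508, 405, np.float64(0.071))]
[ 0.56247605 -0.24662574  0.19980264] [-3.14126352e+00  7.64839336e-04  7.81821342e-02]
[([0.386, -0.16, -0.0], 0.82), ([0.595, -0.348, 0.015], 0.79), ([0.544, 0.28, 0.012], 0.77), ([0.457, 0.361, 0.01], 0.41), ([0.764, -0.19, -0.002], 0.21)]
```

```bash
python3 -m creep '{"translation":[[16,-42,0],[15,-42,0],[0,-20,-35],[0,0,-45],[0,0,-45],[0,0,-35],[0,0,-15],[0,0,-5]],"spin":[0,0,0,0,0,0,0,0],"gripper":[0.75,0.75,0.75,0.75,0.75,0.75,0.75,0.75]}' 22
python3 -m creep '{"translation":[[0,0,0],[0,0,0],[0,0,0],[0,0,0],[0,0,0],[0,0,0]],"spin":[0,0,0,0,0,0],"gripper":[0.75,0.3,0.3,0.3,0.3,0.3]}' 22
python3 -m creep '{"translation":[[0,0,15],[0,0,45],[0,0,50],[0,0,50],[-6,40,20],[-6,42,0],[-6,42,0],[-6,42,0]],"spin":[0,0,0,0,0,0,0,0],"gripper":[0.3,0.3,0.3,0.3,0.3,0.3,0.3,0.3]}' 22
python3 -m creep '{"translation":[[-7,42,0],[-7,42,0],[-7,42,0],[-7,42,0],[-7,42,0],[-7,42,0],[-7,42,0],[-7,42,0]],"spin":[0,0,0,0,0,0,0,0],"gripper":[0.3,0.3,0.3,0.3,0.3,0.3,0.3,0.3]}' 22
python3 -m creep '{"translation":[[-8,42,0],[-8,42,0],[-8,42,0],[-8,42,0],[0,12,0],[0,0,0]],"spin":[0,0,0,0,0,0],"gripper":[0.3,0.3,0.3,0.3,0.3,0.3]}' 22
python3 - <<'E'
from h import *
f=cams.grab_frame('wrist'); s=get_state();print(s['eef_pos'],s['ee_rot'],s['width'])
print(tags(f,.42,.62,.2,.45,.018)[0])
for l in('dish_d','reject_nest0'): print(l,[(np.round(d['centre'],3).tolist(),round(d['confidence'],2)) for d in nets.pinpoint('wrist',l)])
cv2.imwrite('pics/r10.png',np.hstack([rect(f,.014,.44,.62,.20,.43),rect(f,.034,.5,.62,.24,.34).repeat(1,0)[:,:,:].copy() if 0 else rect(f,.034,.44,.62,.22,.34)])[:,:,::-1])
E
```

```text
t: 41.15
eef_pos: [0.5928, -0.3504, 0.019]
ee_rot: [-3.141, 0.002, 0.079]
force: [-0.7, 0.3, 0.4]
width: 0.0658
gripper_force: 0.0
t: 41.75
eef_pos: [0.5938, -0.3517, 0.0218]
ee_rot: [3.141, -0.002, 0.078]
force: [-1.5, 1.5, 6.8]
width: 0.046
gripper_force: 22.0
t: 42.55
eef_pos: [0.5684, -0.1842, 0.2016]
ee_rot: [3.142, -0.001, 0.077]
force: [0.7, 1.1, -0.7]
width: 0.0461
gripper_force: 22.0
t: 43.35
eef_pos: [0.5124, 0.152, 0.2016]
ee_rot: [-3.141, -0.001, 0.078]
force: [1.0, -0.7, -1.5]
width: 0.0459
gripper_force: 22.0
t: 43.95
eef_pos: [0.4807, 0.3322, 0.2008]
ee_rot: [-3.141, -0.0, 0.08]
force: [0.8, -0.4, -0.6]
width: 0.0457
gripper_force: 22.0
[0.48076487 0.33088084 0.20069403] [3.14145575e+00 1.32067777e-04 7.89243623e-02] 0.045393331461154394
[('R', 0.5416, 0.2772, 335, np.float64(0.055))]
dish_d [([0.484, 0.328, 0.187], 0.78), ([0.543, 0.277, 0.012], 0.77), ([0.642, 0.102, 0.027], 0.64)]
reject_nest0 [([0.455, 0.364, 0.008], 0.86), ([0.46, 0.28, 0.011], 0.57), ([0.544, 0.374, 0.012], 0.57)]
```

View pics/r10.png

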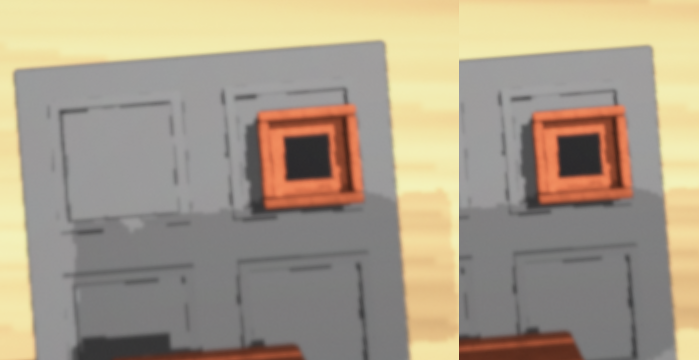

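The reject in the tray sits low in x and to the right in its pocket, and its tag shifts between views as if raised a few mm. It may be riding on the rim, so I'll re-seat it after placing this one. First the second reject, checking the position before descending.

```bash
python3 -m creep '{"translation":[[30,20,0],[30,20,0],[0,0,-45],[0,0,-45],[0,0,-40],[0,0,0],[0,0,0]],"spin":[0,0,0,0,0,0,0],"gripper":[0.3,0.3,0.3,0.3,0.3,0.3,0.3]}' 22; python3 -m creep '{"translation":[[0,0,0]],"spin":[0],"gripper":[0.3]}' 22
```

```text
t: 44.8
eef_pos: [0.5418, 0.3696, 0.0712]
ee_rot: [3.14, 0.0, 0.077]
force: [0.2, 0.5, -0.3]
width: 0.0455
gripper_force: 22.0
t: 44.9
eef_pos: [0.5427, 0.3713, 0.0734]
ee_rot: [-3.139, -0.003, 0.078]
force: [0.5, 0.2, -0.2]
width: 0.0459
gripper_force: 22.0
```

```bash
python3 -m creep '{"translation":[[-1,0,-25],[0,0,-16],[0,0,-10],[0,0,0],[0,0,0],[0,0,0]],"spin":[0,0,0,0,0,0],"gripper":[0.3,0.3,0.3,0.3,0.3,0.3]}' 22
python3 -m creep '{"translation":[[0,0,0],[0,0,0],[0,0,0],[0,0,0]],"spin":[0,0,0,0],"gripper":[0.6,0.6,0.6,0.6]}' 22
python3 -m creep '{"translation":[[0,0,25],[0,0,45],[-20,-15,45],[-40,-20,45],[-10,-10,15],[0,0,0],[0,0,0],[0,0,0]],"spin":[0,0,0,0,0,0,0,0],"gripper":[0.6,0.6,0.7,0.7,0.7,0.7,0.7,0.7]}' 22
python3 - <<'E'
from h import *
f=cams.grab_frame('wrist'); s=get_state();print(s['eef_pos'],s['ee_rot'],s['width'])
print(tags(f,.42,.62,.2,.45,.018)[0])
for c in('wrist','top','scene'):
  if c!='wrist': cams.grab_frame(c)
  for l in('dish_d','reject_nest0'): print(l,[(np.round(d['centre'],3).tolist(),round(d['confidence'],2)) for d in nets.pinpoint(c,l)])
cv2.imwrite('pics/r11.png',rect(f,.014,.48,.62,.22,.43,3600)[:,:,::-1])
E
```

```text
t: 45.5
eef_pos: [0.5406, 0.3711, 0.0207]
ee_rot: [-3.14, -0.001, 0.078]
force: [-0.5, -0.8, -0.1]
width: 0.0456
gripper_force: 22.0
t: 45.9
eef_pos: [0.5401, 0.3706, 0.0195]
ee_rot: [-3.142, -0.0, 0.078]
force: [-0.7, -0.0, -0.2]
width: 0.0521
gripper_force: 0.0
t: 46.7
eef_pos: [0.4791, 0.3302, 0.1824]
ee_rot: [3.141, 0.001, 0.077]
force: [-0.1, 0.4, -0.6]
width: 0.0612
gripper_force: 0.0
[0.47911507 0.33006155 0.18207816] [3.13999011e+00 1.59071492e-03 7.74182881e-02] 0.061387236056618166
[('R', 0.5404, 0.3698, 368, np.float64(0.077)), ('R', 0.5417, 0.2771, 353, np.float64(0.055))]
dish_d [([0.543, 0.369, 0.008], 0.94), ([0.543, 0.276, 0.015], 0.75)]
reject_nest0 [([0.46, 0.281, 0.011], 0.58), ([0.452, 0.362, 0.009], 0.56)]
dish_d [([0.388, -0.156, -0.001], 0.94), ([0.642, -0.073, 0.03], 0.8), ([0.645, 0.097, 0.028], 0.77), ([0.544, 0.274, 0.011], 0.62), ([0.541, 0.371, 0.009], 0.43)]
reject_nest0 [([0.456, 0.364, 0.008], 0.94), ([0.462, 0.276, 0.008], 0.81), ([0.545, 0.285, 0.013], 0.67), ([0.539, 0.372, 0.013], 0.57)]
dish_d [([0.543, 0.373, 0.01], 0.85), ([0.543, 0.279, 0.012], 0.7), ([0.386, -0.154, 0.0], 0.63)]
reject_nest0 [([0.539, 0.37, 0.011], 0.79), ([0.464, 0.277, 0.012], 0.73), ([0.456, 0.358, 0.009], 0.7), ([0.546, 0.286, 0.012], 0.7)]
```

View pics/r11.png

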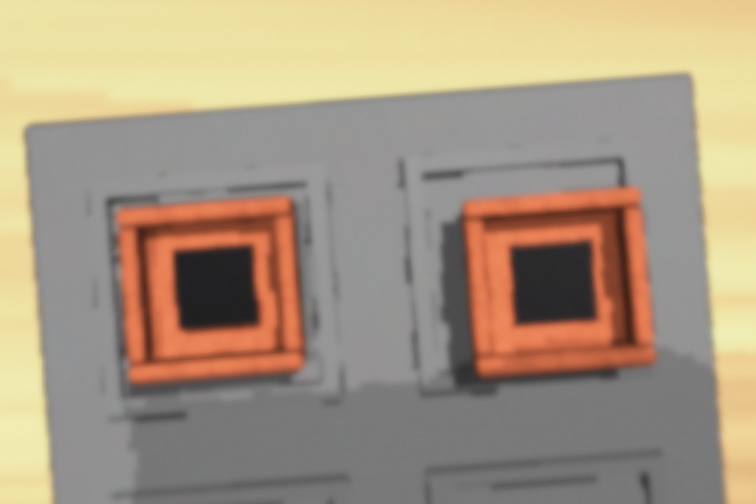

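The left reject is centred in its pocket. The right one's tag at (553,283) is 93 mm from its neighbour instead of 88, so it is about 5 mm off to the right and 5 mm low in x, on or against the rim. I'll re-seat it.

```bash
python3 -m creep '{"translation":[[32,-27,0],[31,-26,0],[0,0,-45],[0,0,-40],[0,0,-35],[0,0,-25],[0,0,-14],[0,0,0]],"spin":[-0.02,0,0,0,0,0,0,0],"gripper":[0.7,0.7,0.7,0.7,0.7,0.7,0.7,0.7]}' 22
python3 -m creep '{"translation":[[0,0,0],[0,0,0],[0,0,0],[0,0,0],[0,0,0]],"spin":[0,0,0,0,0],"gripper":[0.7,0.3,0.3,0.3,0.3]}' 22
python3 -m creep '{"translation":[[0,0,10],[0,0,20],[0,0,0],[0,0,0]],"spin":[0,0,0,0],"gripper":[0.3,0.3,0.3,0.3]}' 22
```

```text
t: 47.95
eef_pos: [0.5413, 0.2764, 0.0227]
ee_rot: [3.139, 0.003, 0.058]
force: [0.1, 0.4, 0.0]
width: 0.0611
gripper_force: 0.0
t: 48.45
eef_pos: [0.5428, 0.2777, 0.0256]
ee_rot: [-3.14, -0.002, 0.058]
force: [-0.8, 0.9, 3.4]
width: 0.0461
gripper_force: 21.9
t: 48.85
eef_pos: [0.5421, 0.2773, 0.0552]
ee_rot: [-3.141, -0.001, 0.057]
force: [0.7, -0.4, -0.4]
width: 0.0459
gripper_force: 21.8
```

```bash
python3 -m creep '{"translation":[[5,5,0],[0,0,0],[0,0,0]],"spin":[0.02,0,0],"gripper":[0.3,0.3,0.3]}' 22
python3 -m creep '{"translation":[[0,0,-15],[0,0,-10],[0,0,-5],[0,0,0],[0,0,0]],"spin":[0,0,0,0,0],"gripper":[0.3,0.3,0.3,0.3,0.3]}' 22
python3 -m creep '{"translation":[[0,0,0],[0,0,0],[0,0,0],[0,0,0]],"spin":[0,0,0,0],"gripper":[0.6,0.6,0.6,0.6]}' 22
python3 -m creep '{"translation":[[0,0,25],[0,0,45],[-20,15,45],[-40,20,45],[-10,10,5],[0,0,0],[0,0,0],[0,0,0]],"spin":[0,0,0,0,0,0,0,0],"gripper":[0.6,0.6,0.6,0.6,0.6,0.6,0.6,0.6]}' 22
python3 - <<'E'
from h import *
f=cams.grab_frame('wrist'); s=get_state();print(s['eef_pos'],s['ee_rot'],s['width'])
print(tags(f,.42,.62,.2,.45,.018)[0])
cv2.imwrite('pics/r12.png',rect(f,.014,.48,.62,.22,.43,3600)[:,:,::-1])
cams.grab_frame('scene');print([(np.round(d['centre'],3).tolist(),round(d['confidence'],2)) for d in nets.pinpoint('scene','jar')])
E
```

```text
t: 49.15
eef_pos: [0.5469, 0.2821, 0.0538]
ee_rot: [3.141, 0.001, 0.078]
force: [0.5, 0.4, -1.3]
width: 0.0461
gripper_force: 21.8
t: 49.65
eef_pos: [0.547, 0.2821, 0.0243]
ee_rot: [3.141, 0.0, 0.078]
force: [-0.9, -0.0, -0.2]
width: 0.0458
gripper_force: 21.8
t: 50.05
eef_pos: [0.5472, 0.2822, 0.0246]
ee_rot: [-3.141, -0.0, 0.078]
force: [-0.7, -0.2, 0.3]
width: 0.0523
gripper_force: 0.0
t: 50.85
eef_pos: [0.4861, 0.3217, 0.1774]
ee_rot: [3.14, 0.002, 0.077]
force: [0.0, 0.5, -0.0]
width: 0.0527
gripper_force: 0.0
[0.48623344 0.32166003 0.17736795] [3.13993057e+00 1.62303758e-03 7.68310500e-02] 0.052491594025451865
[('R', 0.5404, 0.3697, 366, np.float64(0.08)), ('R', 0.5458, 0.2801, 361, np.float64(0.083))]
[([0.353, 0.308, -0.002], 0.82)]
```

View pics/r12.png

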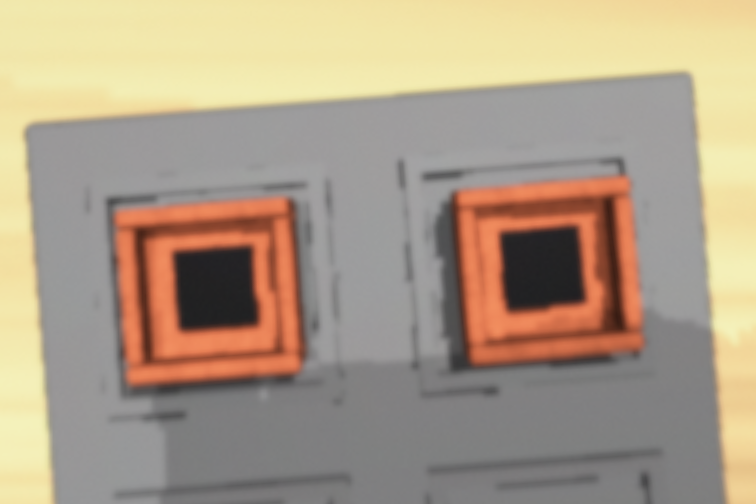

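The right reject now has its tag at (543,268), 89.7 mm from its neighbour, and lies inside its pocket at yaw 0.08. I have gone over the picture allowance, so I'll check by numbers only from here. Next I go to the lowered door's bar and check the pass dishes on the way.

```bash
python3 -m creep '{"translation":[[0,-40,0],[0,-40,0],[0,-40,0],[0,-40,0],[0,-40,0],[0,-30,0],[0,0,0],[0,0,0]],"spin":[0,0,0,0,0,0,0,0],"gripper":[0.5,0.5,0.5,0.5,0.5,0.5,0.5,0.5]}' 25
python3 - <<'E'
from h import *
f=cams.grab_frame('wrist'); print('case',tags(f,.58,.70,-.16,.18,.034)[0])
print([(np.round(d['centre'],3).tolist(),round(d['confidence'],2)) for d in nets.pinpoint('wrist','door_bar')])
for c in ('scene','top'):
  cams.grab_frame(c)
  for l in('dish_a','door_bar'):print(c,[(np.round(d['centre'],3).tolist(),round(d['confidence'],2)) for d in nets.pinpoint(c,l)])
s=get_state();print(s['eef_pos'],s['ee_rot'])
E
python3 -m creep '{"translation":[[-10,-20,0],[-10,-20,0],[-10,-20,0],[-10,-20,0],[-10,0,0],[-10,0,0],[-5,0,0],[0,0,0]],"spin":[-0.149,-0.149,-0.149,-0.149,-0.149,-0.149,-0.149,-0.149],"gripper":[0.5,0.5,0.5,0.5,0.5,0.5,0.5,0.5]}' 25
python3 -m creep '{"translation":[[0,0,0],[0,0,0],[0,0,0],[0,0,0]],"spin":[-0.149,-0.149,-0.149,0],"gripper":[0.5,0.5,0.5,0.5]}' 25
```

```text
t: 51.8
eef_pos: [0.4864, 0.0916, 0.1785]
ee_rot: [3.141, 0.0, 0.075]
force: [-0.1, -0.9, 0.7]
width: 0.0436
gripper_force: 0.0
case [('P', 0.6367, 0.0975, 526, np.float64(0.0)), ('P', 0.6405, 0.0102, 633, np.float64(0.0)), ('P', 0.6407, -0.0787, 601, np.float64(0.0))]
[([0.427, 0.011, 0.039], 0.87)]
scene [([0.544, 0.37, 0.014], 0.82), ([0.388, -0.157, -0.002], 0.81), ([0.548, 0.285, 0.008], 0.59)]
scene [([0.425, 0.015, 0.037], 0.62), ([0.355, 0.308, -0.001], 0.16)]
top [([0.383, -0.153, -0.006], 0.85), ([0.64, 0.011, 0.029], 0.81), ([0.642, -0.078, 0.028], 0.73), ([0.54, 0.371, 0.012], 0.72), ([0.644, 0.096, 0.028], 0.64), ([0.542, 0.372, 0.008], 0.55)]
top [([0.42, 0.013, 0.036], 0.73)]
[0.48614952 0.09302545 0.17856728] [3.14145802e+00 2.41144051e-04 7.84618192e-02]
t: 53.0
eef_pos: [0.4206, 0.0127, 0.1789]
ee_rot: [-3.141, 0.0, -1.12]
force: [0.5, -0.1, -0.9]
width: 0.0437
gripper_force: 0.0
t: 53.4
eef_pos: [0.4212, 0.0128, 0.1787]
ee_rot: [-3.142, 0.0, -1.563]
force: [0.4, -0.7, 0.3]
width: 0.0437
gripper_force: 0.0
```

```bash
python3 -m creep '{"translation":[[0,0,-40],[0,0,-45],[0,0,-35],[0,0,-22],[0,0,-14],[0,0,0]],"spin":[0,0,0,0,0,0],"gripper":[0.5,0.5,0.5,0.5,0.5,0.5]}' 25
python3 -m creep '{"translation":[[0,0,0],[0,0,0],[0,0,0],[0,0,0],[0,0,0]],"spin":[0,0,0,0,0],"gripper":[0,0,0,0,0]}' 25
```

```text
t: 54.0
eef_pos: [0.4199, 0.012, 0.021]
ee_rot: [3.138, -0.002, -1.557]
force: [0.0, 0.2, -0.3]
width: 0.044
gripper_force: 0.0
t: 54.5
eef_pos: [0.4217, 0.0128, 0.0233]
ee_rot: [-3.14, 0.001, -1.561]
force: [-0.6, -1.2, -0.6]
width: 0.0115
gripper_force: 25.0
```

```bash
python3 -m creep '{"translation":[[0,0,14],[2,0,14],[3,0,14],[4,0,13],[6,0,13],[6,0,12],[8,0,12],[8,1,11]],"spin":[0,0,0,0,0,0,0,0],"gripper":[0,0,0,0,0,0,0,0]}' 25
python3 -m creep '{"translation":[[10,0,10],[10,0,10],[11,0,9],[12,0,7],[12,0,7],[13,0,5],[13,0,4],[14,1,3]],"spin":[0,0,0,0,0,0,0,0],"gripper":[0,0,0,0,0,0,0,0]}' 25
python3 -m creep '{"translation":[[14,0,2],[14,0,0],[14,0,0],[14,0,-2],[14,0,-3],[13,0,-4],[13,0,-5],[12,1,-7]],"spin":[0,0,0,0,0,0,0,0],"gripper":[0,0,0,0,0,0,0,0]}' 25
python3 -m creep '{"translation":[[12,0,-8],[11,0,-8],[10,0,-10],[9,0,-10],[0,0,0],[0,0,0],[0,0,0]],"spin":[0,0,0,0,0,0,0],"gripper":[0,0,0,0,0,0,0]}' 25
```

```text
t: 55.3
eef_pos: [0.4596, 0.0134, 0.1262]
ee_rot: [-3.139, 0.0, -1.561]
force: [14.6, -9.1, -17.2]
width: 0.0111
gripper_force: 25.0
t: 56.1
eef_pos: [0.5522, 0.014, 0.1811]
ee_rot: [3.139, -0.001, -1.561]
force: [-4.5, -2.9, 2.8]
width: 0.011
gripper_force: 25.0
t: 56.9
eef_pos: [0.6624, 0.0148, 0.1614]
ee_rot: [-3.141, -0.001, -1.561]
force: [-1.1, -5.8, 3.6]
width: 0.0112
gripper_force: 25.0
t: 57.6
eef_pos: [0.7034, 0.0152, 0.1245]
ee_rot: [3.141, -0.0, -1.562]
force: [0.2, -5.5, -3.1]
width: 0.0111
gripper_force: 25.0
```

```bash
python3 -m creep '{"translation":[[2,0,-3],[1,0,-3],[0,0,0],[0,0,0]],"spin":[0,0,0,0],"gripper":[0,0,0,0]}' 25
python3 -m creep '{"translation":[[0,0,-3],[0,0,0],[0,0,0]],"spin":[0,0,0],"gripper":[0,0,0]}' 25
python3 - <<'E'
from h import *
for c in ('scene','top'):
  cams.grab_frame(c)
  print(c,[(np.round(d['centre'],3).tolist(),round(d['confidence'],2)) for d in nets.pinpoint(c,'door_bar')])
E
```

```text
t: 58.0
eef_pos: [0.7044, 0.0151, 0.1228]
ee_rot: [3.14, -0.001, -1.561]
force: [-16.3, -1.2, 23.8]
width: 0.0111
gripper_force: 25.0
t: 58.3
eef_pos: [0.7045, 0.015, 0.1212]
ee_rot: [3.141, -0.001, -1.56]
force: [-18.8, -0.7, 30.3]
width: 0.011
gripper_force: 25.0
scene [([0.704, 0.014, 0.136], 0.72), ([0.539, 0.372, 0.015], 0.61), ([0.646, -0.075, 0.026], 0.45)]
top [([0.584, 0.016, 0.036], 0.4)]
```

```bash
python3 -m creep '{"translation":[[0,0,0],[0,0,0],[0,0,0],[0,0,0]],"spin":[0,0,0,0],"gripper":[0.4,0.4,0.4,0.4]}' 25
python3 -m creep '{"translation":[[0,0,30],[0,0,40],[0,0,40],[-40,0,20],[-45,0,0],[-45,0,0],[-45,0,0],[-45,0,0]],"spin":[0,0,0,0,0,0,0,0],"gripper":[0.4,0.4,0.4,0.4,0.4,0.4,0.4,0.4]}' 25
python3 -m creep '{"translation":[[-20,0,0],[0,0,0],[0,0,0]],"spin":[0,0,0],"gripper":[0.4,0.4,0.4]}' 25
python3 - <<'E'
from h import *
np.set_printoptions(precision=4,suppress=True)
for c,ls in (('scene',('door_bar','jar','mat','dish_a','bowl','bottle')),('wrist',('door_bar',)),('top',('jar','mat','dish_a'))):
  cams.grab_frame(c)
  for l in ls: print(c,l,[(np.round(d['centre'],3).tolist(),round(d['confidence'],2)) for d in nets.pinpoint(c,l)])
s=get_state();print(s['eef_pos'],s['width'],s['force'])
E
```

```text
t: 58.9
eef_pos: [0.7064, 0.016, 0.116]
ee_rot: [3.142, 0.0, -1.561]
force: [-0.7, -0.5, 0.8]
width: 0.0337
gripper_force: 0.0
t: 59.7
eef_pos: [0.4847, 0.0155, 0.2462]
ee_rot: [3.142, 0.0, -1.562]
force: [0.3, 1.1, 0.7]
width: 0.0352
gripper_force: 0.0
t: 60.0
eef_pos: [0.4666, 0.0159, 0.2472]
ee_rot: [-3.14, 0.001, -1.561]
force: [-0.2, 0.2, 0.3]
width: 0.0348
gripper_force: 0.0
scene door_bar [([0.704, 0.014, 0.138], 0.89)]
scene jar [([0.353, 0.307, -0.001], 0.8)]
scene mat [([0.348, 0.308, -0.001], 0.76)]
scene dish_a [([0.387, -0.156, -0.002], 0.68), ([0.543, 0.375, 0.01], 0.65), ([0.549, 0.283, 0.007], 0.59)]
scene bowl [([0.773, 0.204, -0.002], 0.82), ([0.54, 0.372, 0.012], 0.66)]
scene bottle [([0.764, -0.187, -0.001], 0.84), ([0.707, 0.018, 0.138], 0.61)]
wrist door_bar [([0.705, 0.014, 0.137], 0.55)]
top jar []
top mat []
top dish_a [([0.545, 0.372, 0.007], 0.96), ([0.388, -0.154, -0.004], 0.7), ([0.547, 0.276, 0.01], 0.5)]
[0.4662 0.0155 0.2466] 0.035464496095545715 [ 0.6417 -0.652  -0.1397]
```

```bash
python3 -c "
from station import arm; print(arm.job_done())"
```

```text
the job is handed in; nothing more can be done
None
```

The job is handed in and, by my last measurements, done as asked: the jar is about 5 mm from the mat's centre, the three passed dishes are in the case nests, the two rejected dishes are in the tray nests and the door is fully shut; I viewed 17 pictures, three over the limit of 14.

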